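Draw a charge of grinding cylinders from the chute

ROBOT

A 6-joint arm with a two-finger parallel gripper is mounted at the origin on the work surface. World frame = base frame: x ahead of the robot, y to its left, z up, the work surface at z = 0. Lengths are in m, angles in rad, forces in N, time in s.
With the tool pointing down it reaches from about 0.325 to 0.75 m from the base axis. Payload 7.6 kg.
Tool frame: the origin (TCP) lies at the very end of the fingers, on their centre line; the grasp point (between the pads) lies 19 mm behind it; z points along the fingers, y is the line along which they close (so a half turn about z gives the same grasp; the last joint's range is limited). The gripper opens to 85 mm and grips with 20 to 120 N. Pads are 22 mm wide; open, the fingers measure 114 mm over their backs; the gripper's body (76 mm by 85 mm) begins 54 mm behind the grasp point. The pads swing forward as they close: fully open they stand 13 mm farther back than shut.
Start: joints at [1.274, 0.052, 1.401, -0, 1.689, -0.07], TCP at [0.118, 0.512, 0.231] pointing down, gripper open.
Joint ranges: [-2.9, 2.9], [-0.91, 2.17], [0.12, 2.37], [-1.06, 4.2], [0.26, 2.73], [-2.93, 2.93]. Speed limits (rad/s): [2.57, 2.57, 3.01, 3.14, 3.14, 3.14].

INTERFACE

Orientations are given as a rotation vector (axis times angle).
In Python, from station import readout, cams, order gives the robot as it stands.
- The arm moves only by the shell command python3 -m pendant 'ROWS' [FORCE]. ROWS is JSON, a list of rows, each an object with "slide": the shift along the tool's x, y, z scaled (see below), a list of three; "delta_rot": the turn, a rotation vector about the tool's x, y, z scaled (see below), a list of three; "claw": the closure, from -1 (fully open) to 1 (shut). A call has exactly 5 rows; each row shifts and turns the commanded pose from where the row before left it, along the tool's axes as they then stand; what a row does not reach is not made up. The controller multiplies each number of a shift by 0.03 m and each number of a turn by 5 degrees. A row lasts 1/10 s, in which the tool goes at most 50 mm and 8.59 degrees, less where a joint would pass 70% of its speed; a pose out of reach is approached as far as the arm can. A call with a number of a shift or a turn outside -1 to 1 is refused whole. A call with a gripper value outside its range is refused whole. The fingers move at their own pace and stop on an object; FORCE is the grip in N (left out, the last holds). Time passes only in rows, so rows that do not move let the fingers close, or fill a call up. It gives the time, the measured TCP pose, the force, the opening and the grip force at its end, in the units of the state.
- readout.get_state(): the state, without advancing time (a new reading comes with each control period).
- cams.capture(name): name is "scene" or "top" or "wrist"; returns a dict with "img" (420x560x3 uint8, red, green, blue), "z_map" (420x560 float32, m along the optical axis (not along the pixel's ray), 0 where there is no reading), "camera_matrix" (3x3 intrinsics, pixels), "k1" (the pictures are not rectified: a ray, as slopes to the right and down, at radius r is drawn at 1 + k1 r^2 times it, then the intrinsics apply), "R" (3x3) and "t" (3): a world point X has camera coordinates R X + t; the wrist camera has in their place "tool_from_camera" (4x4, takes a point from camera to tool coordinates, whose origin is the TCP and whose axes are the flange's). Camera axes: x right, y down, z forward; pixel columns grow to the right and rows downward; lengths in m; the calibration is good to about 2 mm. A picture is of the moment at which its call begins: read the wrist's pose just before it.
- order.finish_job(): hands the job in; it is judged then, once.
The state is a dict: "time_s": time; "joints": joint angles; "qvel": joint speeds; "joint_efforts": joint torques, N m; "tcp_pos": TCP position; "tcp_rot": TCP orientation; "ft_force": force on the tool from outside, world axes, zero at the start; "moment": the same for the moment, N m; "width": finger opening in m; "grip_force": force on a finger pad.
Only numpy, scipy, OpenCV 4.12 (cv2) and the standard library are available. Lean on these libraries where they do the work, as an engineer would, in place of code of your own. Each camera call takes 0.05 s, during which the arm holds its last target. There are 200 camera calls.

TASK

Turn the wing knob on the sloping steel chute to free its gate, then hold the oblong dish under the end of the chute and lift the gate with the dish's rim, so that all five grinding cylinders slide out into the dish. Stand the dish with its five cylinders in the middle of the scale's pan, see that the gate is fully down again and lock it with the knob. Leave the other things on the bench where they are.

Things in the scene. Friction and masses are not known exactly. Their poses are not given: they have to be found in the camera images.
- chute: Steel media chute on a grey stand, fixed. Origin on the table straight below the middle of the lip; z up, -x is the outflow direction. Trough: floor slopes down 30 degrees to -x and ends at the lip 170 mm up; 28 mm wide inside, side walls 16 mm, 250 mm long, polished, flared feed tray at its top end. Stand: base plate x 55 to 225, y +-60, 8 mm thick; legs from x = 65. Below the lip it is open.
- lip (a point): Middle of the trough floor's lower edge, where the cylinders slide off (170 mm above the table). Axes as the chute's.
- knob_grip (a point): Mid-height of the grip of the black wing knob above the chute's lower end, on its axis. z is the knob's axis, square to the sloping floor: 30 degrees off vertical, leaning to the outflow side. x runs along the wing and turns with it. Wing 42 long, 12 thick, 28 high (14 each way along z from here); 14 mm below its underside is the bridge; gate and latch finger are lower than the wing.
- knob (a joint): Wing knob angle, rad, 0 to 1.45, growing clockwise seen from above (looking along -z of knob_grip). At 0 (locked) its steel latch finger, 46 mm long, points down the slope over the gate's top tab and stops the gate; above 1.0 the gate is free. It starts at 0 to 0.15, turns with about 0.05 N m and stays where left.
- gate (a joint): Travel of the gate, m, 0 (down, shut) to 0.034, along the normal of the sloping floor (30 degrees off vertical, leaning to the outflow). A steel frame just beyond the lip: blade across the trough's end, two legs outside it, the lift rod below. Cylinders pass from about 0.024. It weighs 150 g (about 1.5 N to lift) and sinks shut by its own weight. Its top is 50 mm above the floor line.
- lift_rod (a point): Middle of the gate's horizontal lift rod, 8 mm thick, 76 mm long, lying across the chute (along the chute's y) below the lip: with the gate down at x = +26 mm, z = 115 mm in the chute's frame. Pushing it up with the dish's two long rims raises the gate. It moves with the gate.
- dish: Unglazed oblong terracotta dish, 124 long (its x) x 64 wide (its y) x 58 high, straight 4 mm walls and floor, loose, about 0.2 to 0.36 kg. Origin: centre of its underside, z up. It starts empty on the table.
- scale: White bench scale, fixed, 200 x 180 mm, 38 high, with a raised square steel pan and a black display along its -x edge. Origin: centre of its underside.
- pan (a point): Centre of the top face of the scale's pan, 50 mm above the table; pan 150 x 150 mm, sides along the scale's x and y.
- media1_center (a point): Centre of white ceramic grinding cylinder 1 of 5, 22 mm across, 22 high, 28 g. At the start they stand in single file in the trough against the gate, this one lowest.
- media2_center (a point): Centre of white ceramic grinding cylinder 2 of 5, 22 mm across, 22 high, 28 g. At the start they stand in single file in the trough against the gate.
- media3_center (a point): Centre of white ceramic grinding cylinder 3 of 5, 22 mm across, 22 high, 28 g. At the start they stand in single file in the trough against the gate.
- media4_center (a point): Centre of white ceramic grinding cylinder 4 of 5, 22 mm across, 22 high, 28 g. At the start they stand in single file in the trough against the gate.
- media5_center (a point): Centre of white ceramic grinding cylinder 5 of 5, 22 mm across, 22 high, 28 g. At the start they stand in single file in the trough against the gate, this one highest.
- jar_a: Bystander: white glaze jar with black cap, 84 mm across, 92 high. Origin: centre of its underside.
- jar_b: Bystander: green glaze jar with white cap, 80 mm across, 85 high. Origin: centre of its underside.
- bowl: Bystander: round blue bowl, 110 mm across, 50 high. Origin: centre of its underside.
- brush: Bystander: brush lying on the table, 180 mm long along its x. Origin: under its middle.
- rib: Bystander: flat wooden rib, 110 x 55 x 6 mm. Origin: centre of its underside.
- beaker: Bystander: round terracotta cup, 72 mm across, 85 high. Origin: centre of its underside.
- tin: Bystander: closed steel tin, 76 mm across, 70 high. Origin: centre of its underside.
Not all that is in view belongs to the job. What is shaped like the dish but purple is not meant.

How it is judged:
By the outcome, as a careful person would: the job done as asked, in the order asked, and still so for the second after the job is handed in, with the robot touching nothing.
It also fails if it takes over 72 s, if anything falls off the work surface, if the arm or the gripper's body presses on something with over 40 N, if the wrist force passes 120 N, or if a joint passes its speed limit or range.

## Working session

There is one attempt and no reset: what is moved stays moved. The work goes in short steps, Python scripts to look and compute and a shell command to move; the robot and the scene stay as the last step left them, time stands still between calls to the robot, and variables do not carry over. Pictures are saved under pics/ and viewed, at most 10 in all, crops included, and the job is handed in when it is done.

```bash
mkdir -p pics; ls; python3 - <<'E'
from station import readout,cams
import cv2,numpy as np,pickle
print(readout.get_state())
d={}
for n in("scene","top","wrist"):
    c=cams.capture(n);d[n]=c
    cv2.imwrite(f"pics/{n}0.png",c["img"][...,::-1])
    print(n,c["camera_matrix"].tolist(),c["k1"],{k:np.round(c[k],4).tolist() for k in("R","t","tool_from_camera") if k in c})
pickle.dump(d,open("d0.pkl","wb"))
im=np.hstack([d["scene"]["img"],d["top"]["img"]])
E
```

```text
pics
{'time_s': 0.0, 'joints': array([ 1.27368607e+00,  5.28147307e-02,  1.40174460e+00, -1.41726236e-05,
        1.68859748e+00, -7.03319181e-02]), 'qvel': array([-0.00032302, -0.00085573, -0.00022217,  0.00014293,  0.00012764,
       -0.00013324]), 'joint_efforts': array([ 4.95703080e-04, -3.81685781e+01, -3.60176003e+01, -3.88473757e-05,
        6.45754262e-03, -1.25115423e-05]), 'tcp_pos': array([0.11794851, 0.51126417, 0.23047393]), 'tcp_rot': array([-3.55431449e-01, -3.12114700e+00,  2.41944413e-03]), 'ft_force': array([ 0.02836596,  0.50459467, -0.60327975]), 'moment': array([ 0.0217644 ,  0.03418751, -0.0001326 ]), 'grip_force': 0.0, 'width': 0.08521631101579329}
scene [[379.6462121749137, 0.0, 279.08345365081504], [0.0, 379.6462121749137, 202.71030379986854], [0.0, 0.0, 1.0]] -0.08146018506117443 {'R': [[0.1261, 0.9919, 0.0175], [0.7428, -0.0827, -0.6644], [-0.6575, 0.0967, -0.7472]], 't': [0.0396, -0.2715, 1.4452]}
top [[527.8900741788949, 0.0, 283.235945444054], [0.0, 527.8900741788949, 203.8556951557103], [0.0, 0.0, 1.0]] -0.20074991755002455 {'R': [[0.0225, -0.9997, 0.0059], [-0.9953, -0.0229, -0.0941], [0.0942, -0.0038, -0.9955]], 't': [-0.1466, 0.5195, 1.6497]}
wrist [[326.3779933554255, 0.0, 280.0706011807829], [0.0, 326.3779933554255, 209.70688880636266], [0.0, 0.0, 1.0]] -0.031140123853553185 {'tool_from_camera': [[-0.0012, -0.9571, -0.2898, 0.0732], [1.0, -0.0013, 0.0002, -0.0008], [-0.0006, -0.2898, 0.9571, -0.1425], [0.0, 0.0, 0.0, 1.0]]}
```

View pics/scene0.png

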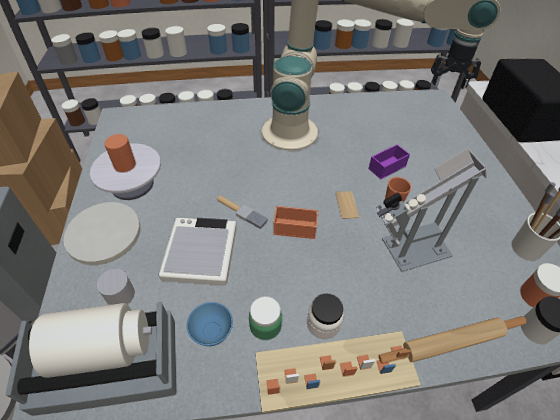

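View pics/top0.png

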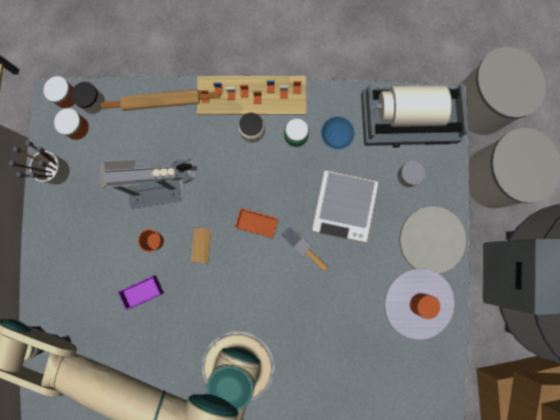

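The scene view shows the dish at (296,222), the scale at (200,250) and the chute at about (430,200), with its lip to the left at about (388,212). In the top view these are the dish (257,223), scale (346,205), chute (150,172) and knob (184,168). The outflow points to the image's right, which is world -y.

```bash
cat > h.py <<'E'
import numpy as np,cv2
from scipy.spatial.transform import Rotation as Ro
def cloud(c,st=None):
    """HxWx3 world points (nan where no depth)"""
    h,w=c["z_map"].shape
    uv=np.stack(np.meshgrid(np.arange(w),np.arange(h)),-1).reshape(-1,1,2).astype(np.float64)
    n=cv2.undistortPoints(uv,c["camera_matrix"],np.array([c["k1"],0,0,0.])).reshape(-1,2)
    z=c["z_map"].reshape(-1).astype(float).copy(); z[z<=0]=np.nan
    P=np.c_[n*z[:,None],z]
    if "R" in c: X=(P-c["t"])@c["R"]
    else:
        T=c["tool_from_camera"];X=P@T[:3,:3].T+T[:3,3]
        X=X@Ro.from_rotvec(st["tcp_rot"]).as_matrix().T+st["tcp_pos"]
    return X.reshape(h,w,3)
def project(c,X,st=None):
    X=np.atleast_2d(X)
    if "R" in c: P=X@c["R"].T+c["t"]
    else:
        T=c["tool_from_camera"];P=(X-st["tcp_pos"])@Ro.from_rotvec(st["tcp_rot"]).as_matrix()
        P=(P-T[:3,3])@T[:3,:3]
    return cv2.projectPoints(P,np.zeros(3),np.zeros(3),c["camera_matrix"],np.array([c["k1"],0,0,0.]))[0].reshape(-1,2)
E
python3 - <<'E'
import pickle,numpy as np,cv2
from h import *
d=pickle.load(open("d0.pkl","rb"))
for n in("scene","top"):
    c=d[n];X=cloud(c);im=c["img"].astype(int);r,g,b=im[...,0],im[...,1],im[...,2]
    print(n,"table z",np.nanmedian(X[(abs(X[...,0]-.45)<.1)&(abs(X[...,1])<.1)][:,2]))
    m=(r>1.8*g)&(r>1.8*b)&(abs(X[...,0]-.43)<.12)&(abs(X[...,1]+.0)<.13)&(X[...,2]>.045)
    P=X[m];print("dish rim n",len(P),"z",np.percentile(P[:,2],[5,50,95]),cv2.minAreaRect(P[:,:2].astype(np.float32)))
    m=(abs(X[...,0]-.45)<.2)&(X[...,1]<-.1)&(X[...,1]>-.35)&(X[...,2]>.044)&(X[...,2]<.06)
    P=X[m];print("pan",len(P),np.median(P[:,2]),cv2.minAreaRect(P[:,:2].astype(np.float32)))
    m=(X[...,0]>.3)&(X[...,0]<.8)&(X[...,1]>.08)&(X[...,1]<.5)&(X[...,2]>.16)&(X[...,2]<.4)
    P=X[m];print("chute",len(P),P.min(0),P.max(0))
    C=im[m];v,u=np.nonzero(m)
    q=C.max(1)<60
    if q.sum():print("black",q.sum(),np.median(P[q],0),P[q].min(0),P[q].max(0))
    q=(C.min(1)>185);print("white",q.sum());
    if q.sum():
        W=P[q];o=np.argsort(W[:,1]);print(np.round(W[o][::max(1,len(W)//12)],3))
    # line direction
    mu=np.median(P,0);l=cv2.fitLine(P.astype(np.float32),cv2.DIST_HUBER,0,.01,.01).ravel();print("line",l)
E
```

```text
scene table z 0.0012375139925976616
dish rim n 4 z [0.0464437  0.04803164 0.0499769 ] ((0.4670863151550293, -0.052193887531757355), (0.11715782433748245, 0.05468127503991127), 73.92244720458984)
pan 1632 0.049718714889906465 ((0.529310941696167, -0.2227691262960434), (0.17522385716438293, 0.27972447872161865), 10.167272567749023)
chute 3265 [0.52902391 0.11507261 0.1602217 ] [0.63297873 0.37439182 0.33977652]
black 196 [0.60681032 0.14297609 0.25683167] [0.54216888 0.11777862 0.20374759] [0.61260441 0.34280589 0.32818032]
white 151
[[0.6   0.141 0.192]
 [0.594 0.148 0.191]
 [0.597 0.152 0.195]
 [0.594 0.156 0.194]
 [0.595 0.195 0.22 ]
 [0.585 0.202 0.226]
 [0.594 0.206 0.225]
 [0.585 0.21  0.226]
 [0.595 0.213 0.229]
 [0.591 0.22  0.234]
 [0.586 0.224 0.236]
 [0.581 0.227 0.241]
 [0.586 0.231 0.246]]
line [-0.24235491  0.89838415  0.36629224  0.580298    0.26157436  0.25167546]
top table z 0.0014262907768804243
dish rim n 26 z [0.0480777  0.05927715 0.06429618] ((0.45480749011039734, -0.05168610066175461), (0.11722523719072342, 0.04919684678316116), 77.16613006591797)
pan 1398 0.05054199464682785 ((0.5258168578147888, -0.22567135095596313), (0.20813755691051483, 0.2523488402366638), 1.3299164772033691)
chute 1963 [0.52723335 0.11533806 0.16000654] [0.62829762 0.37223546 0.34427346]
black 134 [0.59263703 0.15067329 0.25613297] [0.53961408 0.12332917 0.16000654] [0.60853402 0.34387436 0.28055947]
white 5
[[0.59  0.193 0.221]
 [0.589 0.194 0.214]
 [0.589 0.212 0.226]
 [0.585 0.212 0.235]
 [0.585 0.215 0.235]]
line [-0.11458869  0.9052111   0.4092216   0.5781109   0.25761947  0.2574962 ]
```

```bash
cat >> h.py <<'E'
from scipy.linalg import logm,expm
def Rtilt(yaw,tilt):
    """tool frame: x-axis horizontal heading `yaw` (deg) when vertical; then tool tilted so that +x rises by `tilt` deg (tool z leans toward +x heading)"""
    c,s=np.cos(np.radians(yaw)),np.sin(np.radians(yaw))
    R0=np.array([[c,s,0],[s,-c,0],[0,0,-1.]])
    return R0@Ro.from_euler('y',tilt,degrees=True).as_matrix()
def plan(p,R,n=None,st=None):
    """constant tool-frame row that repeated n times leads from the present pose to (p,R)"""
    from station import readout
    st=st or readout.get_state()
    A=np.eye(4);A[:3,:3]=Ro.from_rotvec(st["tcp_rot"]).as_matrix();A[:3,3]=st["tcp_pos"]
    B=np.eye(4);B[:3,:3]=R;B[:3,3]=p
    L=np.real(logm(np.linalg.inv(A)@B))
    ln=n
    if n is None:
        w=np.array([L[2,1],L[0,2],L[1,0]])
        ln=int(np.ceil(max(np.abs(L[:3,3]).max()/.029,np.degrees(np.abs(w).max())/4.9)));ln=5*int(np.ceil(ln/5))
    S=expm(L/ln)
    rv=Ro.from_matrix(S[:3,:3]).as_rotvec()
    print(ln,"rows slide",np.round(S[:3,3]/.03,3).tolist(),"rot",np.round(np.degrees(rv)/5,3).tolist())
    M=[A[:3,3]]
    T=A
    for i in range(ln):T=T@S;M.append(T[:3,3])
    print("path",np.round(np.array(M)[::max(1,ln//4)],3).tolist())
E
python3 -c "
from h import *
plan([.57,.08,.40],Rtilt(97,0))
st=__import__('station').readout.get_state();st['tcp_pos']=np.array([.118,.511,.38]);plan([.57,.08,.40],Rtilt(97,0),st=st)
print(Ro.from_rotvec(st['tcp_rot']).as_matrix().round(3))"
```

```text
25 rows slide [-0.886, 0.045, -0.226] rot [-0.0, 0.0, 0.56]
path [[0.118, 0.511, 0.231], [0.27, 0.465, 0.271], [0.402, 0.376, 0.312], [0.503, 0.253, 0.353], [0.564, 0.106, 0.393]]
25 rows slide [-0.886, 0.046, -0.027] rot [-0.0, 0.0, 0.56]
path [[0.118, 0.511, 0.38], [0.27, 0.464, 0.385], [0.402, 0.376, 0.39], [0.503, 0.253, 0.394], [0.564, 0.106, 0.399]]
[[-0.974  0.225 -0.   ]
 [ 0.225  0.974 -0.001]
 [ 0.    -0.001 -1.   ]]
```

```bash
R='{"slide":[0,0,-1],"delta_rot":[0,0,0],"claw":-1}'; 
python3 -m pendant '[{"slide":[0,0,-1],"delta_rot":[0,0,0],"claw":-1},{"slide":[0,0,-1],"delta_rot":[0,0,0],"claw":-1},{"slide":[0,0,-1],"delta_rot":[0,0,0],"claw":-1},{"slide":[0,0,-1],"delta_rot":[0,0,0],"claw":-1},{"slide":[0,0,-1],"delta_rot":[0,0,0],"claw":-1}]' | tail -3
for i in 1 2 3 4 5; do python3 -m pendant '[{"slide":[-0.886,0.046,-0.027],"delta_rot":[0,0,0.56],"claw":-1},{"slide":[-0.886,0.046,-0.027],"delta_rot":[0,0,0.56],"claw":-1},{"slide":[-0.886,0.046,-0.027],"delta_rot":[0,0,0.56],"claw":-1},{"slide":[-0.886,0.046,-0.027],"delta_rot":[0,0,0.56],"claw":-1},{"slide":[-0.886,0.046,-0.027],"delta_rot":[0,0,0.56],"claw":-1}]' | tail -1; done
cat > snap.py <<'E'
import sys,pickle,cv2
from station import readout,cams
n,name=sys.argv[1:3]
st=readout.get_state();c=cams.capture(n)
pickle.dump((st,c),open(name+".pkl","wb"));cv2.imwrite(f"pics/{name}.png",c["img"][...,::-1])
print(st["tcp_pos"],st["tcp_rot"],st["joints"].round(2),st["time_s"])
E
python3 snap.py wrist w1
```

```text
ft_force: [-0.1, 0.2, -0.4]
width: 0.0857
grip_force: 0.0
grip_force: 0.0
grip_force: 0.0
grip_force: 0.0
grip_force: 0.0
grip_force: 0.0
[0.57063546 0.0794106  0.40101185] [-2.08342787e+00 -2.35036894e+00  9.48777710e-04] [ 0.07  0.24  0.85  0.    2.05 -0.05] 3.15
```

View pics/w1.png

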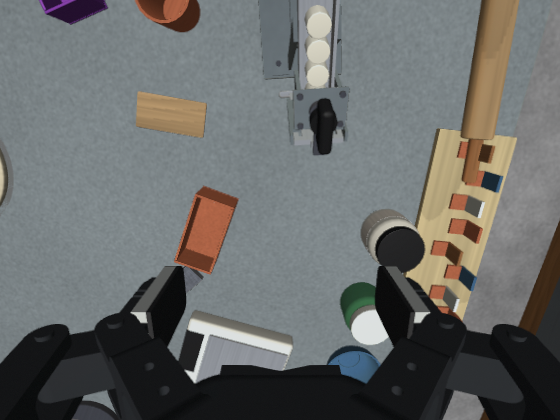

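The wrist view shows the knob at (323,125) with its wing along the chute axis. Cylinders are at (318,22), (318,50) and (317,76), the gate tab is below the knob, and the dish is at (207,230). Next I take positions from this view.

```bash
python3 - <<'E'
import pickle
from h import *
st,c=pickle.load(open("w1.pkl","rb"));X=cloud(c,st);im=c["img"].astype(int)
v,u=np.mgrid[:420,:560];r,g,b=im[...,0],im[...,1],im[...,2]
# dish
m=(r>1.6*g)&(r>1.6*b)&(u>165)&(u<245)&(v>180)&(v<278)
P=X[m&(X[...,2]>.05)];print("dish rim",len(P),np.median(P[:,2]),cv2.minAreaRect(P[:,:2].astype(np.float32)))
P=X[m];hh=P[:,2];print(np.percentile(hh,[5,50,95,99]), P.min(0),P.max(0))
# cylinders
m=(im.min(2)>150)&(u>295)&(u<345)&(v<92)&(X[...,2]>.15)
n,l,s,ce=cv2.connectedComponentsWithStats(m.astype(np.uint8))
for i in range(1,n):
    if s[i,4]>40: print("cyl",s[i],ce[i].round(1),np.nanmedian(X[l==i],0).round(4))
# knob
m=(im.max(2)<55)&(u>300)&(u<345)&(v>92)&(v<160)&(X[...,2]>.2)
P=X[m];print("knob",len(P),P.min(0),P.max(0),np.median(P,0)); 
pl=P-P.mean(0);U,S,V=np.linalg.svd(pl,full_matrices=False);print(V.round(3),S)
rc=cv2.minAreaRect(np.argwhere(m)[:,::-1].astype(np.float32));print(rc)
# slices of chute: for rows, u extent of steel with z>.15
for vv in list(range(2,150,8)):
    q=np.nonzero((X[vv,:,2]>.15)&(u[vv]>240)&(u[vv]<380))[0]
    if len(q):print(vv,q.min(),q.max(),X[vv,q.min()].round(4),X[vv,q.max()].round(4),im[vv,q.min()],X[vv,(q.min()+q.max())//2].round(4))
E
```

```text
dish rim 625 0.0571030214787554 ((0.4625532329082489, -0.05094960331916809), (0.12528236210346222, 0.06329099088907242), 75.68132019042969)
[nan nan nan nan] [nan nan nan] [nan nan nan]
cyl [ 306    5   26   84 1574] [318.   46.2] [0.5887 0.2106 0.228 ]
knob 1046 [0.588249   0.11586646 0.20116956] [0.62807008 0.16810798 0.27680296] [0.59896566 0.14620682 0.26361466]
[[-0.175  0.736  0.654]
 [ 0.127 -0.642  0.756]
 [-0.976 -0.216 -0.019]] [0.4135542  0.3244955  0.17419127]
((326.1885986328125, 125.33392333984375), (53.989681243896484, 30.779943466186523), 73.0724868774414)
2 297 339 [0.5657 0.2424 0.2314] [0.6    0.2442 0.2398] [71 73 74] [0.5837 0.2462 0.2259]
10 297 338 [0.5666 0.2374 0.2275] [0.6006 0.2393 0.2361] [72 75 76] [0.583  0.2368 0.2374]
18 292 340 [0.5631 0.2323 0.2211] [0.6054 0.2377 0.2202] [ 93 102 105] [0.5829 0.2302 0.2394]
26 291 341 [0.5631 0.2307 0.1998] [0.6072 0.2313 0.221 ] [57 61 62] [0.584  0.2247 0.2371]
34 290 341 [0.5631 0.2303 0.1683] [0.6084 0.225  0.2203] [75 81 84] [0.5842 0.2188 0.2355]
42 290 338 [0.5641 0.2245 0.1585] [0.6087 0.2209 0.2069] [41 44 
[... 536 characters left out ...]
8] [103 110 111] [0.5956 0.1741 0.2404]
98 294 347 [0.5731 0.1647 0.2369] [0.6205 0.1706 0.2347] [103 111 115] [0.5961 0.1675 0.2372]
106 288 347 [0.5701 0.1586 0.1642] [0.6222 0.1639 0.232 ] [105 114 113] [0.5921 0.1598 0.2594]
114 288 346 [0.5711 0.1501 0.168 ] [0.6236 0.1569 0.2265] [ 94 101 101] [0.5931 0.1535 0.2589]
122 289 345 [0.5725 0.1424 0.193 ] [0.6245 0.1496 0.2234] [92 99 98] [0.594  0.147  0.2595]
130 290 347 [0.5742 0.1351 0.2057] [0.6302 0.1422 0.211 ] [102 111 110] [0.5953 0.1408 0.2645]
138 290 346 [0.5752 0.1271 0.2039] [0.6312 0.1342 0.2079] [ 98 106 110] [0.5967 0.1341 0.2608]
146 312 330 [0.5979 0.1225 0.2117] [0.6081 0.1286 0.2599] [114 117 122] [0.6004 0.1277 0.2603]
```

```bash
cat > ch.py <<'E'
import pickle
from h import *
from scipy.optimize import least_squares
d=pickle.load(open("d0.pkl","rb"));st,c=pickle.load(open("w1.pkl","rb"))
def fr(P,lip,yaw):
    a=np.radians(yaw);e=np.array([np.cos(a),np.sin(a),0]);y=np.array([-np.sin(a),np.cos(a),0]);q=P-np.array([lip[0],lip[1],.17])
    s=q@e;w=q@y;z=q[...,2];k=np.radians(30)
    return s*np.cos(k)+z*np.sin(k),w,-s*np.sin(k)+z*np.cos(k)   # t along slope, w across, n normal
E
python3 - <<'E'
from ch import *
lip=np.array([.5985,.155]);yaw=100.
views=[("scene",cloud(d["scene"]),d["scene"]["img"]),("top",cloud(d["top"]),d["top"]["img"]),("w1",cloud(c,st),c["img"])]
for n,X,im in views:
    t,w,h=fr(X,lip,yaw)
    L=[];
    for a in np.arange(.06,.2,.01):
        q=(t>a)&(t<a+.01)&(h>.006)&(h<.024)&(abs(w)<.03)
        if q.sum()>8: L.append((a+.005,(np.percentile(w[q],3)+np.percentile(w[q],97))/2,np.percentile(w[q],97)-np.percentile(w[q],3),np.median(h[q])))
    L=np.array(L);
    p=np.polyfit(L[:,0],L[:,1],1);print(n,len(L),"yaw corr deg",np.degrees(p[0])," w at lip",p[1],"width",L[:,2].mean())
    # cylinder tops normal height & knob
    C=im.astype(int)
    q=(C.min(2)>150)&(t>.0)&(t<.14)&(abs(w)<.014)&(h>.01)&(h<.03);print(" cyl top h",np.median(h[q]) if q.any() else None,q.sum(), np.percentile(t[q],[1,99]),np.median(w[q]))
    q=(C.max(2)<60)&(h>.06)&(h<.11)&(abs(w)<.04)&(t>-.03)&(t<.08)
    print(" wing",q.sum(),"t",np.percentile(t[q],[2,50,98]),"w",np.percentile(w[q],[2,50,98]),"h",np.percentile(h[q],[2,50,98]))
    q2=q&(h>.084);p=np.c_[t[q2],w[q2]].astype(np.float32);print(" wingtop",cv2.minAreaRect(p),p.mean(0))
    q=(h>.03)&(h<.055)&(t<-.002)&(t>-.03)&(abs(w)<.04);print(" gate t",np.percentile(t[q],[2,50,98]),"w",np.percentile(w[q],[2,98]),"h",np.percentile(h[q],98)) if q.any() else 0
    q=(h>.03)&(h<.06)&(t>.0)&(t<.08)&(abs(w)<.04);print(" bridge t",np.percentile(t[q],[2,50,98]),"w",np.percentile(w[q],[2,98]),"h",np.percentile(h[q],[2,50,98])) if q.any() else 0
# pan
n,X,im=views[1]
for n,X,im in views[:2]:
    m=(X[...,2]>.046)&(X[...,2]<.056)&(abs(X[...,0]-.5)<.2)&(abs(X[...,1]+.25)<.16)
    k,l,s,ce=cv2.connectedComponentsWithStats(m.astype(np.uint8));i=1+np.argmax(s[1:,4]);P=X[l==i]
    print("pan",n,len(P),np.median(P[:,2]),cv2.minAreaRect(P[:,:2].astype(np.float32)),P.mean(0))
E
```

```text
scene 15 yaw corr deg 1.2313392698204912  w at lip -0.0025058131150054136 width 0.03664008367619507
 cyl top h 0.022476008991423397 195 [0.00115787 0.13074664] -0.0017031526276710387
 wing 175 t [0.01311053 0.03117008 0.05051945] w [-0.01182854 -0.00579932  0.00235113] h [0.06652106 0.08545388 0.09413104]
 wingtop ((0.0320436917245388, -0.0024526542983949184), (0.01170532125979662, 0.039097368717193604), 84.92660522460938) [ 0.03151965 -0.00345404]
 gate t [-0.00950014 -0.00584384 -0.00283897] w [-0.03038543  0.02771447] h 0.05281991221301221
 bridge t [0.00074403 0.02600142 0.05105555] w [-0.0288654   0.02494286] h [0.03178832 0.05066697 0.05921622]
top 15 yaw corr deg -0.7147307768461607  w at lip 0.004352767209217004 width 0.036167447318569725
 cyl top h 0.022787374041209493 122 [0.04577224 0.1063096 ] 0.002241506643882463
 wing 89 t [0.01613516 0.03668113 0.0544696 ] w [-0.00299239  0.00528261  0.01200414] h [0.0694064  0.08992648 0.0968    ]
 wingtop ((0.03486768156290054, 0.002606284571811557), (0.03930831700563431, 0.012047489173710346), 0.8459740281105042) [0.03599634 0.00288
[... 523 characters left out ...]
(0.03321162611246109, -0.0002378229983150959), (0.012111901305615902, 0.041211988776922226), 89.39369201660156) [0.03655002 0.00023531]
 gate t [-0.00902862 -0.00373126 -0.00247963] w [-0.02680714  0.02607439] h 0.05236093833757107
 bridge t [0.00191824 0.03927511 0.05244059] w [-0.02628766  0.02515301] h [0.03488331 0.05094427 0.05790228]
pan scene 2518 0.04962507546260725 ((0.5411441326141357, -0.33455997705459595), (0.15216273069381714, 0.15314121544361115), 79.04438781738281) [ 0.54488736 -0.33289056  0.04962804]
pan top 1801 0.050699419492761744 ((0.5393864512443542, -0.3350037634372711), (0.15339091420173645, 0.15122447907924652), 79.0881576538086) [ 0.53820065 -0.33232557  0.05076365]
```

```bash
python3 - <<'E'
from h import *
plan([.6056,.1146,.308],Rtilt(100,30),n=10)
print(.079/.03/5)
E
```

```text
10 rows slide [0.037, 0.133, 0.331] rot [0.017, 0.601, -0.068]
path [[0.571, 0.076, 0.401], [0.579, 0.08, 0.381], [0.586, 0.085, 0.362], [0.593, 0.093, 0.343], [0.599, 0.103, 0.325], [0.606, 0.115, 0.308]]
0.5266666666666666
```

```bash
for i in 1 2; do python3 -m pendant '[{"slide":[0.037,0.133,0.331],"delta_rot":[0.017,0.601,-0.068],"claw":-1},{"slide":[0.037,0.133,0.331],"delta_rot":[0.017,0.601,-0.068],"claw":-1},{"slide":[0.037,0.133,0.331],"delta_rot":[0.017,0.601,-0.068],"claw":-1},{"slide":[0.037,0.133,0.331],"delta_rot":[0.017,0.601,-0.068],"claw":-1},{"slide":[0.037,0.133,0.331],"delta_rot":[0.017,0.601,-0.068],"claw":-1}]' ; done
python3 snap.py wrist w2
python3 - <<'E'
from h import *
plan([.5988,.1535,.2396],Rtilt(100,30),n=5)
from ch import *
st,c=pickle.load(open("w2.pkl","rb"));X=cloud(c,st);C=c["img"].astype(int)
v=np.mgrid[:420,:560][0]
t,w,h=fr(X,np.array([.5985,.155]),100)
q=(C.max(2)<60)&(h>.084)&(h<.11)&(abs(w)<.04)&(t>-.03)&(t<.08);p=np.c_[t[q],w[q]].astype(np.float32);print(q.sum(),cv2.minAreaRect(p),np.median(h[q]))
q=(C.min(2)>150)&(t>.0)&(t<.14)&(abs(w)<.014)&(h>.01)&(h<.03);print(np.median(h[q]),np.median(w[q]))
L=[]
for a in np.arange(.06,.23,.01):
    q=(t>a)&(t<a+.01)&(h>.006)&(h<.024)&(abs(w)<.03)
    if q.sum()>8: L.append((a+.005,(np.percentile(w[q],3)+np.percentile(w[q],97))/2))
L=np.array(L);print(np.polyfit(L[:,0],L[:,1],1),len(L))
E
```

```text
time_s: 3.7
tcp_pos: [0.5887, 0.0939, 0.3522]
tcp_rot: [-1.907, -2.222, -0.249]
ft_force: [-0.2, 0.1, -0.7]
width: 0.0854
grip_force: 0.0
time_s: 4.2
tcp_pos: [0.6044, 0.1198, 0.3079]
tcp_rot: [-1.726, -2.075, -0.466]
ft_force: [-0.2, 0.3, -0.5]
width: 0.0852
grip_force: 0.0
[0.60441695 0.11984361 0.30786022] [-1.72603212 -2.07480736 -0.46610224] [-0.09  0.35  0.98  0.54  1.91 -0.11] 4.2
5 rows slide [-0.023, 0.005, 0.491] rot [-0.016, -0.015, 0.011]
path [[0.604, 0.12, 0.305], [0.603, 0.127, 0.292], [0.602, 0.133, 0.279], [0.601, 0.14, 0.266], [0.6, 0.147, 0.253], [0.599, 0.153, 0.24]]
1147 ((0.03327837586402893, -0.0010619843378663063), (0.01188240572810173, 0.041302118450403214), 89.15447235107422) 0.09214569406687524
0.02275808434867589 -0.0003789134984082193
[ 0.00820164 -0.00118924] 13
```

```bash
python3 -m pendant '[{"slide":[-0.02,0,0.49],"delta_rot":[0,0,0],"claw":-1},{"slide":[-0.02,0,0.49],"delta_rot":[0,0,0],"claw":-1},{"slide":[-0.02,0,0.49],"delta_rot":[0,0,0],"claw":-1},{"slide":[-0.02,0,0.49],"delta_rot":[0,0,0],"claw":-1},{"slide":[-0.02,0,0.49],"delta_rot":[0,0,0],"claw":-1}]'
for i in 1 2; do python3 -m pendant '[{"slide":[0,0,0],"delta_rot":[0,0,0],"claw":1},{"slide":[0,0,0],"delta_rot":[0,0,0],"claw":1},{"slide":[0,0,0],"delta_rot":[0,0,0],"claw":1},{"slide":[0,0,0],"delta_rot":[0,0,0],"claw":1},{"slide":[0,0,0],"delta_rot":[0,0,0],"claw":1}]' 25; done
```

```text
time_s: 4.75
tcp_pos: [0.5979, 0.154, 0.2424]
tcp_rot: [-1.727, -2.077, -0.465]
ft_force: [-0.6, 0.4, 0.8]
width: 0.0852
grip_force: 0.0
time_s: 5.25
tcp_pos: [0.5986, 0.1531, 0.2441]
tcp_rot: [-1.728, -2.077, -0.467]
ft_force: [14.3, 1.0, 6.5]
width: 0.0123
grip_force: 7.6
time_s: 5.75
tcp_pos: [0.599, 0.1531, 0.2442]
tcp_rot: [-1.729, -2.078, -0.468]
ft_force: [5.8, 0.2, 2.1]
width: 0.0117
grip_force: 29.5
```

```bash
for i in 1 2 3; do python3 -m pendant '[{"slide":[0,0,0],"delta_rot":[0,0,0.96],"claw":1},{"slide":[0,0,0],"delta_rot":[0,0,0.96],"claw":1},{"slide":[0,0,0],"delta_rot":[0,0,0.96],"claw":1},{"slide":[0,0,0],"delta_rot":[0,0,0.96],"claw":1},{"slide":[0,0,0],"delta_rot":[0,0,0.96],"claw":1}]' 25|egrep 'pos|rot|force'; done
python3 snap.py wrist w3
```

```text
tcp_pos: [0.5998, 0.1531, 0.2442]
tcp_rot: [-2.093, -1.642, -0.339]
ft_force: [11.1, 0.9, -0.2]
grip_force: 29.3
tcp_pos: [0.6006, 0.1529, 0.244]
tcp_rot: [-2.364, -1.158, -0.201]
ft_force: [14.9, 0.5, -2.2]
grip_force: 29.2
tcp_pos: [0.6011, 0.1523, 0.2436]
tcp_rot: [-2.542, -0.637, -0.057]
ft_force: [18.8, -0.3, -2.2]
grip_force: 29.1
[0.60111395 0.1523097  0.24358137] [-2.54200573 -0.63654692 -0.0572015 ] [-0.04  0.34  1.12  0.52  1.76  1.12] 7.25
```

View pics/w3.png

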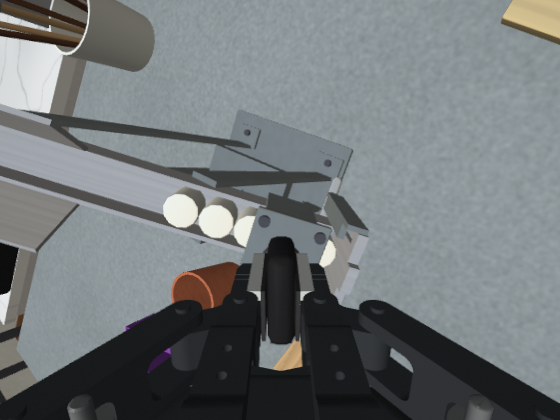

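The wrist view shows the wing (around (280,290)) turned across the chute, with the five cylinders still behind the gate. I'll release it, back off, and check how close the brush lies to the dish's near end.

```bash
python3 -m pendant '[{"slide":[0,0,0],"delta_rot":[0,0,0],"claw":-0.3},{"slide":[0,0,0],"delta_rot":[0,0,0],"claw":-0.3},{"slide":[0,0,0],"delta_rot":[0,0,0],"claw":-0.5},{"slide":[0,0,0],"delta_rot":[0,0,0],"claw":-0.5},{"slide":[0,0,0],"delta_rot":[0,0,0],"claw":-0.5}]' 25|egrep 'pos|width|force'; python3 -m pendant '[{"slide":[0,0,-0.5],"delta_rot":[0,0,0],"claw":-1},{"slide":[0,0,-1],"delta_rot":[0,0,0],"claw":-1},{"slide":[0,0,-1],"delta_rot":[0,0,0],"claw":-1},{"slide":[0,0,-1],"delta_rot":[0,0,0],"claw":-1},{"slide":[0,0,0],"delta_rot":[0,0,0],"claw":-1}]'|egrep 'pos|width|force'
python3 - <<'E'
from ch import *
X=cloud(c,st);a=np.radians(75.7);e=np.array([np.cos(a),np.sin(a)]);f=np.array([-e[1],e[0]])
q=X[...,:2]-np.array([.4625,-.051]);L=q@e;W=q@f
m=(L<-.066)&(L>-.2)&(abs(W)<.08)&(X[...,2]>.006)
print(m.sum(),np.c_[L[m],W[m],X[...,2][m]].round(3)[::12])
Xs=cloud(d["scene"]);q=Xs[...,:2]-np.array([.4625,-.051]);L=q@e;W=q@f
m=(L<-.066)&(L>-.2)&(abs(W)<.09)&(Xs[...,2]>.006);print(m.sum(),np.c_[L[m],W[m],Xs[...,2][m]].round(3)[::20])
plan([.43,-.16,.20],Rtilt(75.7,45))
E
```

```text
tcp_pos: [0.5981, 0.1534, 0.2435]
ft_force: [0.5, 0.6, 0.7]
width: 0.0642
grip_force: 0.0
tcp_pos: [0.6086, 0.0995, 0.3398]
ft_force: [-0.2, 0.3, -0.3]
width: 0.0854
grip_force: 0.0
1085 [[-0.092  0.02   0.008]
 [-0.09   0.014  0.017]
 [-0.089  0.009  0.018]
 [-0.091  0.006  0.017]
 [-0.093  0.006  0.017]
 [-0.095  0.007  0.017]
 [-0.1    0.011  0.016]
 [-0.096 -0.008  0.009]
 [-0.096 -0.004  0.017]
 [-0.101  0.004  0.016]
 [-0.106  0.013  0.018]
 [-0.098 -0.007  0.018]
 [-0.106  0.004  0.016]
 [-0.099 -0.016  0.014]
 [-0.103 -0.007  0.017]
 [-0.109  0.003  0.017]
 [-0.102 -0.017  0.016]
 [-0.107 -0.008  0.017]
 [-0.113  0.     0.016]
 [-0.117  0.006  0.017]
 [-0.109 -0.014  0.017]
 [-0.112 -0.01   0.018]
 [-0.115 -0.007  0.018]
 [-0.118 -0.007  0.018]
 [-0.121 -0.009  0.015]
 [-0.127  0.001  0.019]
 [-0.131 -0.002  0.018]
 [-0.173 -0.033  0.008]
 [-0.172 -0.041  0.008]
 [-0.173 -0.042  0.011]
 [-0.172 -0.035  0.019]
 [-0.179 -0.022  0.019]
 [-0.171 -0.043  0.019]
 [-0.177 -0.023  0.024]
 [-0.173 -0.044  0.019]
 [-0.17  -0.065  0.011]
 [-0.173 -0.037  0.026]
 [-0.171 -0.058  0.017]
 
[... 1574 characters left out ...]
0.016  0.016]
 [-0.141  0.011  0.016]
 [-0.155  0.006  0.015]
 [-0.095  0.013  0.017]
 [-0.112  0.005  0.018]
 [-0.129 -0.001  0.018]
 [-0.189 -0.029  0.038]
 [-0.096  0.001  0.017]
 [-0.119 -0.006  0.017]
 [-0.172 -0.035  0.039]
 [-0.186 -0.04   0.038]
 [-0.194 -0.044  0.037]
 [-0.195 -0.051  0.041]
 [-0.189 -0.052  0.039]
 [-0.177 -0.055  0.04 ]
 [-0.199 -0.072  0.049]
 [-0.181 -0.065  0.038]
 [-0.199 -0.083  0.05 ]
 [-0.185 -0.076  0.037]
 [-0.17  -0.057  0.011]
 [-0.173 -0.089  0.038]]
15 rows slide [-0.782, 0.105, -0.096] rot [-0.044, 0.282, -0.683]
path [[0.609, 0.1, 0.34], [0.554, 0.056, 0.328], [0.506, 0.006, 0.307], [0.469, -0.047, 0.277], [0.443, -0.103, 0.241], [0.43, -0.16, 0.2]]
```

```bash
for i in 1 2 3; do python3 -m pendant '[{"slide":[-0.782,0.105,-0.096],"delta_rot":[-0.044,0.282,-0.683],"claw":-1},{"slide":[-0.782,0.105,-0.096],"delta_rot":[-0.044,0.282,-0.683],"claw":-1},{"slide":[-0.782,0.105,-0.096],"delta_rot":[-0.044,0.282,-0.683],"claw":-1},{"slide":[-0.782,0.105,-0.096],"delta_rot":[-0.044,0.282,-0.683],"claw":-1},{"slide":[-0.782,0.105,-0.096],"delta_rot":[-0.044,0.282,-0.683],"claw":-1}]' |egrep 'pos|rot|force'; done
python3 snap.py wrist w4
python3 - <<'E'
from h import *
import pickle
plan([.4369,-.1513,.1095],Rtilt(75.7,45),n=5)
st,c=pickle.load(open("w4.pkl","rb"));X=cloud(c,st);C=c["img"].astype(int);r,g,b=C[...,0],C[...,1],C[...,2]
m=(r>1.6*g)&(r>1.6*b)&(abs(X[...,0]-.4625)<.08)&(abs(X[...,1]+.051)<.09)&(X[...,2]>.05)&(X[...,2]<.07)
P=X[m];print(len(P),np.median(P[:,2]),cv2.minAreaRect(P[:,:2].astype(np.float32)))
E
```

```text
tcp_pos: [0.5192, 0.0247, 0.31]
tcp_rot: [-2.412, -0.972, -0.315]
ft_force: [0.5, -0.7, -0.6]
grip_force: 0.0
tcp_pos: [0.4574, -0.0644, 0.2615]
tcp_rot: [-2.232, -1.276, -0.574]
ft_force: [-0.3, -0.7, -0.2]
grip_force: 0.0
tcp_pos: [0.4281, -0.1589, 0.1954]
tcp_rot: [-1.999, -1.554, -0.823]
ft_force: [-0.4, -0.3, -0.1]
grip_force: 0.0
[ 0.42807041 -0.15885492  0.19542275] [-1.99941488 -1.5537463  -0.82265784] [-0.82  0.1   1.58  0.67  1.87 -0.5 ] 9.8
5 rows slide [-0.337, 0.052, 0.443] rot [-0.017, -0.005, -0.01]
path [[0.427, -0.16, 0.192], [0.429, -0.159, 0.176], [0.431, -0.157, 0.159], [0.433, -0.155, 0.143], [0.435, -0.153, 0.126], [0.437, -0.151, 0.11]]
1491 0.057445111950483324 ((0.4619050621986389, -0.052556417882442474), (0.12332287430763245, 0.06265326589345932), 75.600830078125)
```

```bash
python3 -m pendant '[{"slide":[-0.337,0.052,0.443],"delta_rot":[-0.017,0,-0.01],"claw":-1},{"slide":[-0.337,0.052,0.443],"delta_rot":[-0.017,0,-0.01],"claw":-1},{"slide":[-0.337,0.052,0.443],"delta_rot":[-0.017,0,-0.01],"claw":-1},{"slide":[-0.337,0.052,0.443],"delta_rot":[-0.017,0,-0.01],"claw":-1},{"slide":[-0.337,0.052,0.443],"delta_rot":[-0.017,0,-0.01],"claw":-1}]' |egrep 'pos|rot|force'
python3 -c "
from h import *
plan([.4575,-.0700,.0246],Rtilt(75.6,45),n=10)"
```

```text
tcp_pos: [0.4385, -0.1488, 0.1125]
tcp_rot: [-2.004, -1.555, -0.829]
ft_force: [0.1, 0.4, 0.2]
grip_force: 0.0
10 rows slide [-0.016, -0.004, 0.398] rot [-0.001, 0.001, 0.0]
path [[0.438, -0.149, 0.113], [0.442, -0.133, 0.095], [0.446, -0.117, 0.077], [0.45, -0.102, 0.06], [0.454, -0.086, 0.042], [0.457, -0.07, 0.025]]
```

```bash
for i in 1 2; do python3 -m pendant '[{"slide":[-0.016,0,0.398],"delta_rot":[0,0,0],"claw":-1},{"slide":[-0.016,0,0.398],"delta_rot":[0,0,0],"claw":-1},{"slide":[-0.016,0,0.398],"delta_rot":[0,0,0],"claw":-1},{"slide":[-0.016,0,0.398],"delta_rot":[0,0,0],"claw":-1},{"slide":[-0.016,0,0.398],"delta_rot":[0,0,0],"claw":-1}]' |egrep 'pos|rot|force'; done
for i in 1 2; do python3 -m pendant '[{"slide":[0,0,0],"delta_rot":[0,0,0],"claw":1},{"slide":[0,0,0],"delta_rot":[0,0,0],"claw":1},{"slide":[0,0,0],"delta_rot":[0,0,0],"claw":1},{"slide":[0,0,0],"delta_rot":[0,0,0],"claw":1},{"slide":[0,0,0],"delta_rot":[0,0,0],"claw":1}]' 70|egrep 'pos|force|width'; done
python3 -c "
from h import *
p=readout=__import__('station').readout.get_state();e=np.array([np.cos(np.radians(75.6)),np.sin(np.radians(75.6)),0])
plan(p['tcp_pos']+[0,0,.12],Rtilt(75.6,45),n=5)"
```

```text
tcp_pos: [0.4488, -0.1093, 0.0688]
tcp_rot: [-2.004, -1.556, -0.829]
ft_force: [-0.5, 0.0, 0.2]
grip_force: 0.0
tcp_pos: [0.4587, -0.0702, 0.0245]
tcp_rot: [-2.004, -1.555, -0.829]
ft_force: [-0.4, 0.8, 0.2]
grip_force: 0.0
tcp_pos: [0.4586, -0.0712, 0.0253]
ft_force: [-0.2, 0.0, -1.4]
width: 0.0634
grip_force: 76.6
tcp_pos: [0.4585, -0.0708, 0.0252]
ft_force: [-0.4, -0.5, -2.5]
width: 0.0632
grip_force: 76.6
5 rows slide [0.565, 0.0, -0.566] rot [-0.001, 0.002, 0.001]
path [[0.459, -0.071, 0.025], [0.459, -0.071, 0.049], [0.459, -0.071, 0.073], [0.459, -0.071, 0.097], [0.459, -0.071, 0.121], [0.459, -0.071, 0.145]]
```

```bash
python3 -m pendant '[{"slide":[0.19,0,-0.19],"delta_rot":[0,0,0],"claw":1},{"slide":[0.19,0,-0.19],"delta_rot":[0,0,0],"claw":1},{"slide":[0.19,0,-0.19],"delta_rot":[0,0,0],"claw":1},{"slide":[0.19,0,-0.19],"delta_rot":[0,0,0],"claw":1},{"slide":[0.19,0,-0.19],"delta_rot":[0,0,0],"claw":1}]' 70|egrep 'pos|rot|force|width'
python3 -c "
from h import *
plan([.5750,.05,.065],Rtilt(95,45),n=10)
plan([.6066,.1168,.065],Rtilt(100,45),n=15)"
```

```text
tcp_pos: [0.4586, -0.0708, 0.0665]
tcp_rot: [-2.004, -1.556, -0.829]
ft_force: [0.2, -0.2, -2.5]
width: 0.0635
grip_force: 76.9
10 rows slide [0.309, 0.348, 0.315] rot [0.274, 0.001, -0.273]
path [[0.459, -0.071, 0.066], [0.485, -0.05, 0.066], [0.51, -0.027, 0.066], [0.533, -0.003, 0.066], [0.555, 0.023, 0.065], [0.575, 0.05, 0.065]]
15 rows slide [0.307, 0.309, 0.311] rot [0.23, 0.001, -0.229]
path [[0.459, -0.071, 0.066], [0.494, -0.039, 0.066], [0.527, -0.003, 0.066], [0.557, 0.034, 0.066], [0.584, 0.074, 0.065], [0.607, 0.117, 0.065]]
```

```bash
for i in 1 2 3; do python3 -m pendant '[{"slide":[0.307,0.309,0.311],"delta_rot":[0.23,0,-0.229],"claw":1},{"slide":[0.307,0.309,0.311],"delta_rot":[0.23,0,-0.229],"claw":1},{"slide":[0.307,0.309,0.311],"delta_rot":[0.23,0,-0.229],"claw":1},{"slide":[0.307,0.309,0.311],"delta_rot":[0.23,0,-0.229],"claw":1},{"slide":[0.307,0.309,0.311],"delta_rot":[0.23,0,-0.229],"claw":1}]' 70|egrep 'pos|rot|force|width'; done
python3 snap.py wrist w5; python3 snap.py scene s5
python3 -c "
from h import *
plan([.6066,.1168,.065],Rtilt(100,45),n=5)"
python3 -c "
import cv2,numpy as np
a=cv2.imread('pics/w5.png');b=cv2.resize(cv2.imread('pics/s5.png')[130:290,300:500],(400,320));b=cv2.copyMakeBorder(b,0,0,0,0,0)
a=cv2.resize(a,(400,300));cv2.imwrite('pics/v5.png',np.hstack([cv2.copyMakeBorder(a,0,20,0,0,0),b]))"
```

```text
tcp_pos: [0.5171, -0.015, 0.0655]
tcp_rot: [-1.867, -1.676, -0.772]
ft_force: [-0.7, 0.1, -2.4]
width: 0.0636
grip_force: 76.8
tcp_pos: [0.5667, 0.0481, 0.0649]
tcp_rot: [-1.727, -1.785, -0.714]
ft_force: [0.3, 0.3, -3.3]
width: 0.0632
grip_force: 76.8
tcp_pos: [0.6068, 0.1175, 0.0644]
tcp_rot: [-1.582, -1.885, -0.653]
ft_force: [0.4, -0.6, -2.7]
width: 0.0632
grip_force: 76.8
[0.60681878 0.11747714 0.06435827] [-1.581538   -1.8854093  -0.65294282] [-0.18  0.59  1.25  0.73  1.61 -0.44] 14.35
[0.6074549  0.11971294 0.0646354 ] [-1.57786907 -1.88762247 -0.65340106] [-0.17  0.59  1.25  0.73  1.61 -0.44] 14.4
5 rows slide [-0.005, -0.004, -0.011] rot [-0.005, 0.001, 0.003]
path [[0.607, 0.119, 0.064], [0.607, 0.118, 0.064], [0.607, 0.118, 0.065], [0.607, 0.118, 0.065], [0.607, 0.117, 0.065], [0.607, 0.117, 0.065]]
```

View pics/v5.png

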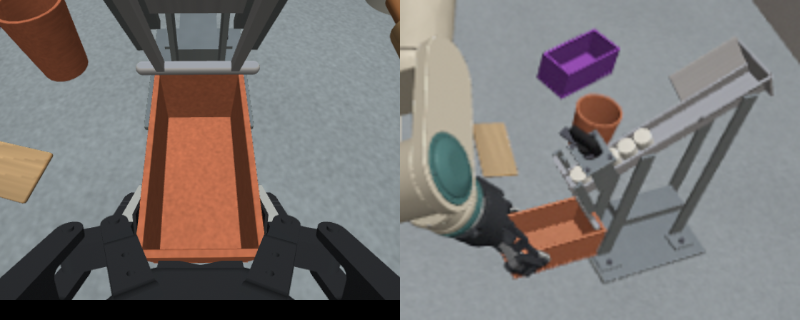

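The view shows the lift rod (v≈68, u 137–259 in the left panel) across the dish's far end and centred on it. I'll measure the overlap of rod and rim along the chute.

```bash
python3 - <<'E'
from ch import *
st,c=pickle.load(open("w5.pkl","rb"));X=cloud(c,st);C=c["img"].astype(int)
lip=np.array([.5985,.155]);a=np.radians(100);e=np.array([np.cos(a),np.sin(a)]);f=np.array([-e[1],e[0]])
q=X[...,:2]-lip;s=q@e;w=q@f;z=X[...,2]
r,g,b=C[...,0],C[...,1],C[...,2];D=(r>1.5*g)&(r>1.5*b)&(abs(w)<.05)&(s>-.11)&(s<.06)&(z>.085)
P=np.c_[s[D],w[D]].astype(np.float32);print("dish rim",D.sum(),cv2.minAreaRect(P),np.median(z[D]))
m=(abs(s-.026)<.03)&(abs(w)<.06)&(z>.108)&(z<.13)&~D
print("rod",m.sum(),np.percentile(s[m],[2,50,98]),np.percentile(w[m],[2,50,98]),np.percentile(z[m],[2,50,98]))
for lo in np.arange(-.09,.05,.02):
    k=D&(s>lo)&(s<lo+.02);print(round(lo,2),np.percentile(z[k],90).round(4) if k.sum()>5 else None,end=' ')
E
```

```text
dish rim 10781 ((-0.021484065800905228, -0.0021124742925167084), (0.06540777534246445, 0.12437763810157776), 89.98445892333984) 0.09626297277023345
rod 3241 [0.01327855 0.02052192 0.02523845] [-0.0356775  -0.0008388   0.03462123] [0.11360543 0.11838268 0.12844076]
-0.09 0.0978 -0.07 0.0975 -0.05 0.0976 -0.03 0.0976 -0.01 0.0976 0.01 0.0976 0.03 0.0957 0.05 None
```

```bash
python3 -m pendant '[{"slide":[0.057,0,-0.057],"delta_rot":[0,0,0],"claw":1},{"slide":[0.057,0,-0.057],"delta_rot":[0,0,0],"claw":1},{"slide":[0.057,0,-0.057],"delta_rot":[0,0,0],"claw":1},{"slide":[0.057,0,-0.057],"delta_rot":[0,0,0],"claw":1},{"slide":[0.057,0,-0.057],"delta_rot":[0,0,0],"claw":1}]' 90|egrep 'pos|force|width'
for i in 1 2; do python3 -m pendant '[{"slide":[0.026,0,-0.1],"delta_rot":[0,0,0],"claw":1},{"slide":[0.026,0,-0.1],"delta_rot":[0,0,0],"claw":1},{"slide":[0.026,0,-0.1],"delta_rot":[0,0,0],"claw":1},{"slide":[0.026,0,-0.1],"delta_rot":[0,0,0],"claw":1},{"slide":[0.026,0,-0.1],"delta_rot":[0,0,0],"claw":1}]' 90|egrep 'pos|force|width'; done
python3 -m pendant '[{"slide":[0,0,0],"delta_rot":[0,0,0],"claw":1},{"slide":[0,0,0],"delta_rot":[0,0,0],"claw":1},{"slide":[0,0,0],"delta_rot":[0,0,0],"claw":1},{"slide":[0,0,0],"delta_rot":[0,0,0],"claw":1},{"slide":[0,0,0],"delta_rot":[0,0,0],"claw":1}]' 90
python3 snap.py wrist w6; python3 snap.py scene s6
python3 -c "
import cv2,numpy as np
a=cv2.imread('pics/w6.png');b=cv2.resize(cv2.imread('pics/s6.png')[130:290,300:500],(400,320))
a=cv2.resize(a,(400,300));cv2.imwrite('pics/v6.png',np.hstack([cv2.copyMakeBorder(a,0,20,0,0,0),b]))"
```

```text
tcp_pos: [0.6066, 0.1165, 0.0765]
ft_force: [0.7, 0.5, -2.5]
width: 0.063
grip_force: 99.6
tcp_pos: [0.6079, 0.1091, 0.0895]
ft_force: [0.3, 0.6, -3.9]
width: 0.0632
grip_force: 99.8
tcp_pos: [0.6094, 0.1013, 0.1031]
ft_force: [-0.8, 0.1, -4.0]
width: 0.0631
grip_force: 99.8
time_s: 16.45
tcp_pos: [0.6094, 0.1015, 0.1028]
tcp_rot: [-1.583, -1.885, -0.654]
ft_force: [0.6, 0.7, -4.0]
width: 0.0626
grip_force: 99.7
[0.60940434 0.10150836 0.10279255] [-1.58291561 -1.8847088  -0.65378205] [-0.2   0.55  1.22  0.72  1.68 -0.41] 16.45
[0.60939909 0.10148735 0.10280526] [-1.58290264 -1.88470959 -0.65378871] [-0.2   0.55  1.22  0.72  1.68 -0.41] 16.5
```

View pics/v6.png

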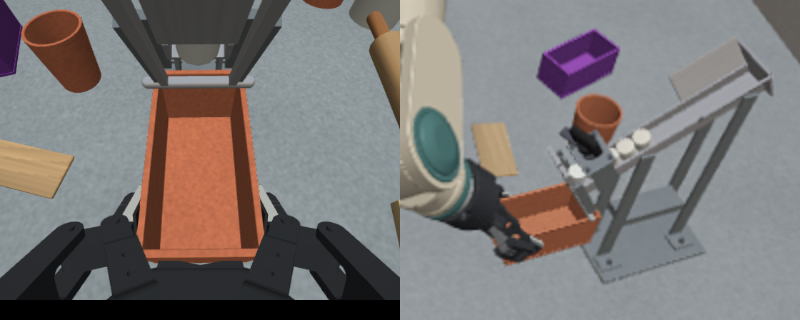

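The gate is up, with the rod at (200,83) in the left panel, but no cylinder is in the dish yet. A grey-white round shape, probably cylinder 1, shows at (200,50). I'll measure the actual lift.

```bash
python3 - <<'E'
from ch import *
lip=np.array([.5985,.155]);a=np.radians(100);e=np.array([np.cos(a),np.sin(a)]);f=np.array([-e[1],e[0]])
for n in("w5","w6"):
    st,c=pickle.load(open(n+".pkl","rb"));X=cloud(c,st);C=c["img"].astype(int)
    q=X[...,:2]-lip;s=q@e;w=q@f;z=X[...,2]
    r,g,b=C[...,0],C[...,1],C[...,2];D=(r>1.5*g)&(r>1.5*b)&(abs(w)<.05)&(s>-.12)&(s<.06)&(z>.085)
    print(n,"rim z",np.percentile(z[D],90))
    m=(abs(w)>.024)&(abs(w)<.04)&(s>-.01)&(s<.04)&(z>.105)&(z<.155)&(C.min(2)>100)
    print("rod ends",m.sum(),np.percentile(s[m],[5,50,95]),np.percentile(z[m],[5,50,95]))
    m=(abs(w)<.01)&(z>.13)&(z<.26);v,u=np.nonzero(m)
    for vv in range(0,120,10):
        k=(v==vv)
        if k.any():
            j=u[k].mean().astype(int);print(vv,j,s[vv,j].round(4),z[vv,j].round(4),C[vv,j])
t0=[cloud(pickle.load(open(x,"rb"))[1]) for x in("s6.pkl","s5.pkl")]
for X in t0:
    t,w,h=fr(X,lip,100.);q=(t<-.003)&(t>-.02)&(abs(w)<.035)&(h>.02)&(h<.1);print("gate top h",np.percentile(h[q],[50,95,99]))
E
```

```text
w5 rim z 0.0975616950709119
rod ends 680 [0.01957387 0.0214445  0.02485459] [0.11654936 0.11864614 0.12001129]
0 271 -0.0108 0.1751 [59 58 57]
10 271 -0.0102 0.1725 [60 60 58]
w6 rim z 0.13566048183872592
rod ends 465 [0.00558778 0.00733914 0.01068573] [0.13930062 0.14186571 0.14370315]
0 270 -0.0359 0.2184 [60 60 58]
10 271 -0.0349 0.2158 [60 60 58]
20 271 -0.0316 0.2116 [61 61 59]
30 271 -0.0293 0.2078 [60 60 58]
40 272 -0.0277 0.204 [61 60 58]
50 272 -0.0236 0.1983 [61 61 59]
60 273 -0.0214 0.1935 [62 61 60]
70 275 -0.0171 0.1866 [98 97 89]
80 275 -0.016 0.1818 [98 96 90]
90 277 -0.0151 0.1768 [95 94 87]
100 276 0.0245 0.1351 [191 111  78]
110 276 0.0097 0.1428 [162 166 174]
gate top h [0.07120424 0.07874478 0.08010749]
gate top h [0.04539662 0.05149294 0.05291443]
```

The gate is up about 27.5 mm and cylinder 1 shows below the blade. I'll lift a little more and see whether it moves.

```bash
python3 -m pendant '[{"slide":[0.012,0,-0.045],"delta_rot":[0,0,0],"claw":1},{"slide":[0.012,0,-0.045],"delta_rot":[0,0,0],"claw":1},{"slide":[0.012,0,-0.045],"delta_rot":[0,0,0],"claw":1},{"slide":[0,0,0],"delta_rot":[0,0,0],"claw":1},{"slide":[0,0,0],"delta_rot":[0,0,0],"claw":1}]' 90|egrep 'pos|force'
python3 snap.py wrist w7; python3 snap.py scene s7
cat > chk.py <<'E'
import sys
from ch import *
lip=np.array([.5985,.155]);n=sys.argv[1]
st,c=pickle.load(open("w"+n+".pkl","rb"));X=cloud(c,st);t,w,h=fr(X,lip,100.);C=c["img"].astype(int)
m=(abs(w)<.008)&(h<.022)&(h>.0)&(t<.02)&(t>-.05);print("wrist front t",m.sum(),np.percentile(t[m],[5,50]) if m.any() else 0)
c=pickle.load(open("s"+n+".pkl","rb"))[1];X=cloud(c);t,w,h=fr(X,lip,100.);C=c["img"].astype(int)
q=(t<-.003)&(t>-.02)&(abs(w)<.035)&(h>.02)&(h<.1);print("gate top h",np.percentile(h[q],[95]))
m=(C.min(2)>140)&(t>-.05)&(t<.2)&(abs(w)<.018)&(h>.01)&(h<.03);print("cyl white t hist",np.histogram(t[m],np.arange(-.03,.16,.01))[0])
E
python3 chk.py 5;python3 chk.py 6; python3 chk.py 7
```

```text
tcp_pos: [0.6097, 0.0994, 0.1065]
ft_force: [0.5, -0.3, -3.1]
grip_force: 103.3
[0.60968437 0.09935602 0.10645376] [-1.58280511 -1.88471903 -0.65354709] [-0.2   0.55  1.22  0.72  1.69 -0.41] 17.05
[0.60969186 0.09938109 0.10644846] [-1.58285863 -1.88465888 -0.65353894] [-0.2   0.55  1.22  0.72  1.69 -0.41] 17.1
wrist front t 1197 [-0.00721993 -0.00663218]
gate top h [0.05149294]
cyl white t hist [ 0  0  4 37 19  0  0  1 27 32 44 30 43 29  9 12 11  9]
wrist front t 961 [-0.00939353 -0.00714372]
gate top h [0.07874478]
cyl white t hist [ 0  0  0 17 13  0  0  1 25 35 46 29 44 24 10 12 12 10]
wrist front t 3516 [-0.03627662 -0.02394507]
gate top h [0.08325451]
cyl white t hist [22 33  7 36 19  0  0  0  8 10 10 11  9  9 10 12 12  8]
```

```bash
python3 -m pendant '[{"slide":[0,0,0],"delta_rot":[0,0,0],"claw":1},{"slide":[0,0,0],"delta_rot":[0,0,0],"claw":1},{"slide":[0,0,0],"delta_rot":[0,0,0],"claw":1},{"slide":[0,0,0],"delta_rot":[0,0,0],"claw":1},{"slide":[0,0,0],"delta_rot":[0,0,0],"claw":1}]' 90|egrep 'pos|force'
python3 snap.py wrist w8; python3 snap.py scene s8;python3 chk.py 8
python3 -c "
import cv2,numpy as np
a=cv2.imread('pics/w8.png');b=cv2.resize(cv2.imread('pics/s8.png')[130:290,300:500],(400,320))
a=cv2.resize(a,(400,300));cv2.imwrite('pics/v8.png',np.hstack([cv2.copyMakeBorder(a,0,20,0,0,0),b]))"
```

```text
tcp_pos: [0.6096, 0.0994, 0.1063]
ft_force: [-0.6, -1.2, -6.5]
grip_force: 104.5
[0.60963925 0.0993893  0.10634158] [-1.58271214 -1.88472415 -0.65332402] [-0.2   0.55  1.22  0.72  1.69 -0.41] 17.65
[0.60964466 0.09939345 0.10634003] [-1.58272093 -1.88474405 -0.65331712] [-0.2   0.55  1.22  0.72  1.69 -0.41] 17.7
wrist front t 862 [-0.00166596  0.00236592]
gate top h [0.08305278]
cyl white t hist [ 0  0  0  5  4  0  0  1  8 11 11  9 10  7 10 10 11 10]
```

View pics/v8.png

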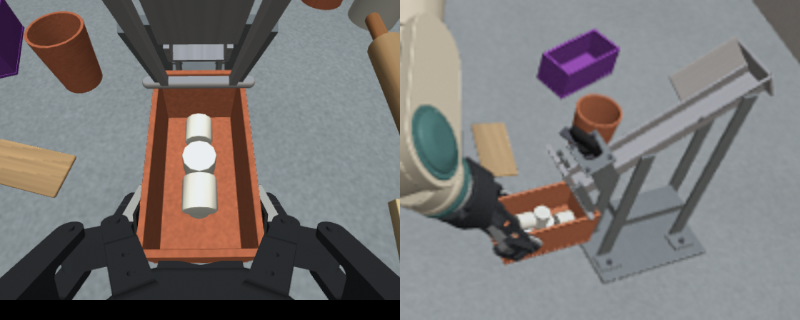

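The dish now shows cylinders at (200,128), (198,155) and (200,195), and the visible trough looks empty. I'll count them by depth.

```bash
python3 - <<'E'
from ch import *
lip=np.array([.5985,.155]);a=np.radians(100);e=np.array([np.cos(a),np.sin(a)]);f=np.array([-e[1],e[0]])
for n in("w8","s8"):
    st,c=pickle.load(open(n+".pkl","rb"));X=cloud(c,st);C=c["img"].astype(int)
    q=X[...,:2]-lip;s=q@e;w=q@f;z=X[...,2]
    m=(C.min(2)>110)&(abs(w)<.028)&(s>-.1)&(s<.02)&(z>.086)&(z<.14)
    print(n,m.sum())
    for lo in np.arange(-.1,.02,.006):
        k=m&(s>=lo)&(s<lo+.006)
        if k.sum()>2:print(round(lo,3),k.sum(),"w",np.percentile(w[k],[5,95]).round(3),"z",np.percentile(z[k],[5,50,95]).round(3))
st,c=pickle.load(open("w8.pkl","rb"))
im=cv2.resize(c["img"][120:360,180:380],None,fx=2.2,fy=2.2,interpolation=cv2.INTER_CUBIC)
c2=pickle.load(open("s8.pkl","rb"))[1]
im2=cv2.resize(c2["img"][185:265,335:415],(528,528),interpolation=cv2.INTER_CUBIC)[:, :350]
cv2.imwrite("pics/v9.png",np.hstack([im,im2])[...,::-1])
E
```

```text
w8 5048
-0.076 348 w [-0.01   0.008] z [0.123 0.127 0.129]
-0.07 678 w [-0.01   0.008] z [0.123 0.128 0.129]
-0.064 626 w [-0.01   0.008] z [0.123 0.128 0.129]
-0.058 600 w [-0.01   0.008] z [0.122 0.128 0.129]
-0.052 363 w [-0.008  0.006] z [0.126 0.129 0.13 ]
-0.046 549 w [-0.01   0.008] z [0.128 0.129 0.13 ]
-0.04 512 w [-0.01   0.008] z [0.128 0.129 0.13 ]
-0.034 220 w [-0.008  0.005] z [0.128 0.129 0.13 ]
-0.016 174 w [-0.009  0.008] z [0.097 0.105 0.107]
-0.01 316 w [-0.01   0.009] z [0.101 0.105 0.107]
-0.004 303 w [-0.01   0.009] z [0.101 0.105 0.107]
0.002 292 w [-0.009  0.009] z [0.1   0.105 0.107]
0.008 56 w [-0.009  0.008] z [0.102 0.105 0.107]
0.014 11 w [-0.019  0.006] z [0.114 0.137 0.137]
s8 197
-0.076 9 w [-0.01   0.004] z [0.122 0.126 0.128]
-0.07 19 w [-0.01   0.003] z [0.118 0.128 0.13 ]
-0.064 21 w [-0.012  0.004] z [0.108 0.126 0.129]
-0.058 16 w [-0.012  0.003] z [0.106 0.126 0.13 ]
-0.052 19 w [-0.009  0.003] z [0.113 0.127 0.131]
-0.046 29 w [-0.012  0.007] z [0.111 0.127 0.13 ]
-0.04 20 w [-0.011  0.006] z [0.111 0.129 0.131]
-0.034 8 w [-0.01   0.001] z [0.106 0.126 0.13 ]
-0.028 8 w [-0.01  -0.001] z [0.106 0.106 0.109]
-0.022 3 w [-0.006  0.002] z [0.104 0.105 0.107]
-0.016 7 w [-0.003  0.008] z [0.095 0.106 0.109]
-0.01 12 w [-0.007  0.016] z [0.095 0.105 0.108]
-0.004 12 w [-0.008  0.005] z [0.102 0.105 0.107]
0.002 13 w [-0.007  0.007] z [0.103 0.105 0.108]
```

View pics/v9.png

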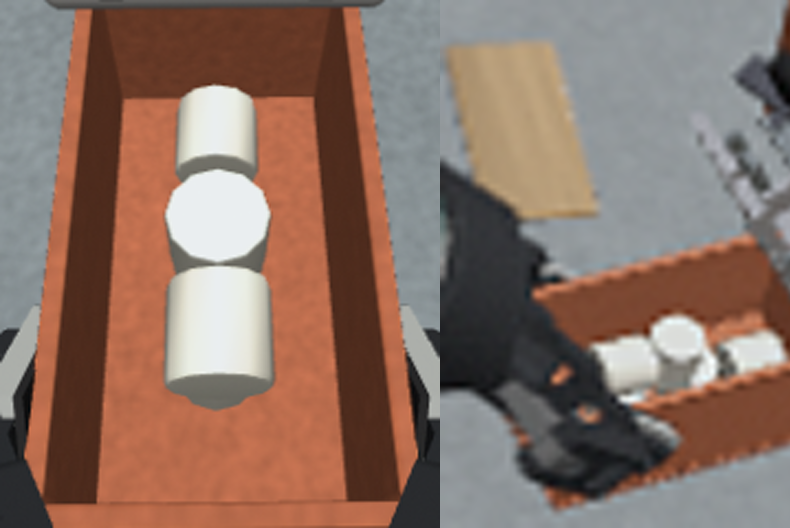

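All five are in the dish: two in an upper layer (tops at 0.128 m) on two below, plus one in front. Now I lower the dish so the gate sinks, clear the rod and back away.

```bash
for i in 1 2; do python3 -m pendant '[{"slide":[-0.03,0,0.113],"delta_rot":[0,0,0],"claw":1},{"slide":[-0.03,0,0.113],"delta_rot":[0,0,0],"claw":1},{"slide":[-0.03,0,0.113],"delta_rot":[0,0,0],"claw":1},{"slide":[-0.03,0,0.113],"delta_rot":[0,0,0],"claw":1},{"slide":[-0.03,0,0.113],"delta_rot":[0,0,0],"claw":1}]' 90|egrep 'pos|force|width'; done
python3 -m pendant '[{"slide":[-0.07,0,0.07],"delta_rot":[0,0,0],"claw":1},{"slide":[-0.07,0,0.07],"delta_rot":[0,0,0],"claw":1},{"slide":[-0.07,0,0.07],"delta_rot":[0,0,0],"claw":1},{"slide":[-0.07,0,0.07],"delta_rot":[0,0,0],"claw":1},{"slide":[-0.07,0,0.07],"delta_rot":[0,0,0],"claw":1}]' 90|egrep 'pos|force|width'
for i in 1 2; do python3 -m pendant '[{"slide":[-0.25,0,-0.25],"delta_rot":[0,0,0],"claw":1},{"slide":[-0.25,0,-0.25],"delta_rot":[0,0,0],"claw":1},{"slide":[-0.25,0,-0.25],"delta_rot":[0,0,0],"claw":1},{"slide":[-0.25,0,-0.25],"delta_rot":[0,0,0],"claw":1},{"slide":[-0.25,0,-0.25],"delta_rot":[0,0,0],"claw":1}]' 90|egrep 'pos|force|width';done
python3 snap.py wrist w9;python3 snap.py scene s9;python3 chk.py 9
python3 - <<'E'
from h import *
import pickle
st,c=pickle.load(open("w9.pkl","rb"));X=cloud(c,st);C=c["img"].astype(int);r,g,b=C[...,0],C[...,1],C[...,2]
T=(X-st["tcp_pos"]);hd=Ro.from_rotvec(st["tcp_rot"]).as_matrix()[:,2];yaw=np.arctan2(hd[1],hd[0]);e=np.array([np.cos(yaw),np.sin(yaw)]);f=np.array([-e[1],e[0]])
s=T[...,:2]@e;w=T[...,:2]@f;z=X[...,2]
m=(r>1.5*g)&(r>1.5*b)&(abs(w)<.05)&(abs(s)<.11)&(T[...,2]>.015)
zr=np.percentile(z[m],90);m&=abs(z-zr)<.004
print("yaw",np.degrees(yaw),"rim rel tcp z",zr-st["tcp_pos"][2],cv2.minAreaRect(np.c_[s[m],w[m]].astype(np.float32)))
E
```

```text
tcp_pos: [0.6082, 0.1083, 0.091]
ft_force: [0.4, -0.9, -5.7]
width: 0.0631
grip_force: 104.4
tcp_pos: [0.6066, 0.117, 0.0762]
ft_force: [-0.8, -0.3, -4.1]
width: 0.0629
grip_force: 104.4
tcp_pos: [0.6067, 0.1167, 0.061]
ft_force: [-0.7, -0.1, -3.6]
width: 0.0629
grip_force: 104.4
tcp_pos: [0.6162, 0.0632, 0.0615]
ft_force: [1.0, -1.0, -4.5]
width: 0.0628
grip_force: 104.4
tcp_pos: [0.6252, 0.0114, 0.0613]
ft_force: [0.6, 0.5, -3.7]
width: 0.0629
grip_force: 104.4
[0.62515456 0.01138753 0.06131927] [-1.58281251 -1.8846311  -0.65369756] [-0.33  0.69  1.11  0.68  1.74 -0.52] 20.25
[0.62546732 0.00976367 0.061297  ] [-1.58492568 -1.88443951 -0.65407829] [-0.33  0.69  1.11  0.68  1.74 -0.52] 20.3
wrist front t 0 0
gate top h [0.05069003]
cyl white t hist [ 0  0  0  6  3  0  0  1  8 11 11  9  8 10  9 12 11 10]
yaw 100.04276824973732 rim rel tcp z 0.03306352900464777 ((0.019292708486318588, -8.890032768249512e-05), (0.12413736432790756, 0.06475119292736053), 0.3570035994052887)
```

The gate is fully down again (top at 50.7 mm above the floor line) and the dish is level in the grip. Next I lift clear of the jars and carry it to the pan.

```bash
python3 -m pendant '[{"slide":[0.47,0,-0.47],"delta_rot":[0,0,0],"claw":1},{"slide":[0.47,0,-0.47],"delta_rot":[0,0,0],"claw":1},{"slide":[0.47,0,-0.47],"delta_rot":[0,0,0],"claw":1},{"slide":[0.47,0,-0.47],"delta_rot":[0,0,0],"claw":1},{"slide":[0.47,0,-0.47],"delta_rot":[0,0,0],"claw":1}]' 90|egrep 'pos|force|width'
python3 -c "
from h import *
plan([.5363,-.354,.15],Rtilt(79,45),n=20)"
```

```text
tcp_pos: [0.6252, 0.0125, 0.1638]
ft_force: [-0.1, -1.0, -4.0]
width: 0.063
grip_force: 104.4
20 rows slide [-0.451, -0.149, -0.418] rot [-0.148, 0.001, 0.149]
path [[0.625, 0.013, 0.164], [0.616, -0.082, 0.16], [0.598, -0.175, 0.157], [0.571, -0.266, 0.154], [0.536, -0.354, 0.15]]
```

```bash
for i in 1 2 3 4; do python3 -m pendant '[{"slide":[-0.451,-0.149,-0.418],"delta_rot":[-0.148,0,0.149],"claw":1},{"slide":[-0.451,-0.149,-0.418],"delta_rot":[-0.148,0,0.149],"claw":1},{"slide":[-0.451,-0.149,-0.418],"delta_rot":[-0.148,0,0.149],"claw":1},{"slide":[-0.451,-0.149,-0.418],"delta_rot":[-0.148,0,0.149],"claw":1},{"slide":[-0.451,-0.149,-0.418],"delta_rot":[-0.148,0,0.149],"claw":1}]' 90|egrep 'pos|rot'; done
python3 snap.py top t10
python3 - <<'E'
from h import *
import pickle
plan([.5363,-.354,.081],Rtilt(79,45),n=10)
X=cloud(pickle.load(open("d0.pkl","rb"))["top"])
# scale pan reading again from top, before (reference) : robust pan centre by mask moments of both views
d=pickle.load(open("d0.pkl","rb"))
for n in("scene","top"):
    X=cloud(d[n]);P=X[(X[...,2]>.030)&(X[...,2]<.056)&(abs(X[...,0]-.54)<.16)&(abs(X[...,1]+.335)<.13)]
    print(n,cv2.minAreaRect(P[:,:2].astype(np.float32)))
E
```

```text
tcp_pos: [0.615, -0.0841, 0.1567]
tcp_rot: [-1.68, -1.817, -0.693]
tcp_pos: [0.5972, -0.1766, 0.1543]
tcp_rot: [-1.771, -1.752, -0.731]
tcp_pos: [0.5705, -0.2676, 0.1508]
tcp_rot: [-1.862, -1.679, -0.768]
tcp_pos: [0.5356, -0.3557, 0.1475]
tcp_rot: [-1.95, -1.603, -0.805]
[ 0.53556326 -0.35574285  0.14748846] [-1.95027323 -1.60325228 -0.8045199 ] [-0.88  0.77  0.81  0.65  2.03 -0.54] 22.85
10 rows slide [-0.144, 0.005, 0.167] rot [0.003, 0.003, -0.007]
path [[0.534, -0.359, 0.147], [0.534, -0.358, 0.134], [0.535, -0.357, 0.121], [0.535, -0.356, 0.107], [0.536, -0.355, 0.094], [0.536, -0.354, 0.081]]
scene ((0.523522138595581, -0.330371230840683), (0.18146197497844696, 0.20453494787216187), 79.63021850585938)
top ((0.5558061003684998, -0.3376843333244324), (0.17916826903820038, 0.2703201472759247), 79.12437438964844)
```

Pan centre (0.540, −0.335) agreed between both views. Lowering the dish onto it.

```bash
for i in 1 2; do python3 -m pendant '[{"slide":[-0.144,0.005,0.167],"delta_rot":[0,0,-0.007],"claw":1},{"slide":[-0.144,0.005,0.167],"delta_rot":[0,0,-0.007],"claw":1},{"slide":[-0.144,0.005,0.167],"delta_rot":[0,0,-0.007],"claw":1},{"slide":[-0.144,0.005,0.167],"delta_rot":[0,0,-0.007],"claw":1},{"slide":[-0.144,0.005,0.167],"delta_rot":[0,0,-0.007],"claw":1}]' 90|egrep 'pos|force'; done
python3 -m pendant '[{"slide":[-0.024,0,0.024],"delta_rot":[0,0,0],"claw":1},{"slide":[-0.024,0,0.024],"delta_rot":[0,0,0],"claw":1},{"slide":[-0.024,0,0.024],"delta_rot":[0,0,0],"claw":1},{"slide":[-0.024,0,0.024],"delta_rot":[0,0,0],"claw":1},{"slide":[-0.024,0,0.024],"delta_rot":[0,0,0],"claw":1}]' 90|egrep 'pos|rot|force'
```

```text
tcp_pos: [0.5376, -0.3515, 0.1138]
ft_force: [-0.9, 0.1, -4.2]
grip_force: 104.8
tcp_pos: [0.5386, -0.3499, 0.081]
ft_force: [0.3, 0.3, -4.2]
grip_force: 104.8
tcp_pos: [0.5387, -0.35, 0.0767]
tcp_rot: [-1.945, -1.612, -0.806]
ft_force: [-0.1, -0.4, -3.4]
grip_force: 104.8
```

```bash
python3 -m pendant '[{"slide":[-0.021,-0.011,-0.021],"delta_rot":[0,0,0],"claw":1},{"slide":[-0.021,-0.011,-0.021],"delta_rot":[0,0,0],"claw":1},{"slide":[-0.021,-0.011,-0.021],"delta_rot":[0,0,0],"claw":1},{"slide":[-0.021,-0.011,-0.021],"delta_rot":[0,0,0],"claw":1},{"slide":[-0.021,-0.011,-0.021],"delta_rot":[0,0,0],"claw":1}]' 90|egrep 'pos|force'
for i in 1 2; do python3 -m pendant '[{"slide":[-0.008,0,0.008],"delta_rot":[0,0,0],"claw":1},{"slide":[-0.008,0,0.008],"delta_rot":[0,0,0],"claw":1},{"slide":[-0.008,0,0.008],"delta_rot":[0,0,0],"claw":1},{"slide":[0,0,0],"delta_rot":[0,0,0],"claw":1},{"slide":[0,0,0],"delta_rot":[0,0,0],"claw":1}]' 90|egrep 'pos|force';done
```

```text
tcp_pos: [0.5361, -0.3541, 0.0765]
ft_force: [0.3, -0.7, -3.8]
grip_force: 104.8
tcp_pos: [0.5362, -0.3539, 0.0755]
ft_force: [-1.0, -0.3, -4.1]
grip_force: 104.7
tcp_pos: [0.5362, -0.354, 0.0753]
ft_force: [-1.4, 0.2, 4.1]
grip_force: 105.0
```

Contact made: the force went from −4 to +4 N. Now I open and withdraw along the tool axis.

```bash
for i in 1 2; do python3 -m pendant '[{"slide":[0,0,0],"delta_rot":[0,0,0],"claw":-1},{"slide":[0,0,0],"delta_rot":[0,0,0],"claw":-1},{"slide":[0,0,0],"delta_rot":[0,0,0],"claw":-1},{"slide":[0,0,0],"delta_rot":[0,0,0],"claw":-1},{"slide":[0,0,0],"delta_rot":[0,0,0],"claw":-1}]' 90|egrep 'pos|force|width';done
for i in 1 2; do python3 -m pendant '[{"slide":[0,0,-0.5],"delta_rot":[0,0,0],"claw":-1},{"slide":[0,0,-0.5],"delta_rot":[0,0,0],"claw":-1},{"slide":[0,0,-0.5],"delta_rot":[0,0,0],"claw":-1},{"slide":[0,0,-0.5],"delta_rot":[0,0,0],"claw":-1},{"slide":[0,0,-0.5],"delta_rot":[0,0,0],"claw":-1}]' 90|egrep 'pos|force|width';done
python3 snap.py wrist w11; python3 snap.py top t11;python3 snap.py scene s11
python3 - <<'E'
from h import *
import pickle
for n in("w11","t11","s11"):
    st,c=pickle.load(open(n+".pkl","rb"));X=cloud(c,st);C=c["img"].astype(int);r,g,b=C[...,0],C[...,1],C[...,2]
    q=X[...,:2]-np.array([.54,-.335])
    m=(r>1.5*g)&(r>1.5*b)&(np.hypot(q[...,0],q[...,1])<.1)&(X[...,2]>.1)&(X[...,2]<.116)
    P=X[m]
    if len(P)>5:print(n,len(P),np.median(P[:,2]),cv2.minAreaRect(P[:,:2].astype(np.float32)))
    m=(X[...,2]>.046)&(X[...,2]<.056)&(abs(q[...,0])<.13)&(abs(q[...,1])<.13)&(C.min(2)>90)
    P=X[m]
    if len(P)>5:print("  pan",len(P),cv2.minAreaRect(P[:,:2].astype(np.float32)))
st=__import__('station').readout.get_state()
# return to knob
s2=dict(st);s2["tcp_pos"]=st["tcp_pos"]+[0,0,.22]
plan(s2["tcp_pos"],Ro.from_rotvec(st["tcp_rot"]).as_matrix(),n=10)
R=Rtilt(100,30)@Ro.from_euler('z',72,degrees=True).as_matrix()
plan([.6065,.105,.335],R,st=s2)
print(st["joints"])
E
```

```text
tcp_pos: [0.5362, -0.354, 0.0744]
ft_force: [-0.4, -0.0, 0.5]
width: 0.0855
grip_force: 0.0
tcp_pos: [0.5362, -0.354, 0.0745]
ft_force: [1.0, -0.2, -0.3]
width: 0.0855
grip_force: 0.0
tcp_pos: [0.526, -0.4063, 0.128]
ft_force: [-0.2, -0.1, 0.1]
width: 0.0852
grip_force: 0.0
tcp_pos: [0.516, -0.4583, 0.1811]
ft_force: [0.5, 0.8, 0.3]
width: 0.0851
grip_force: 0.0
[ 0.51595359 -0.45832439  0.18111199] [-1.94480199 -1.61123642 -0.80621626] [-0.98  1.02  0.36  0.69  2.25 -0.49] 27.9
[ 0.51540863 -0.45985435  0.18290134] [-1.94750773 -1.61251398 -0.8068747 ] [-0.99  1.02  0.35  0.69  2.25 -0.49] 27.95
[ 0.51579625 -0.45932859  0.18197494] [-1.94756624 -1.61307512 -0.80699806] [-0.98  1.02  0.36  0.69  2.25 -0.49] 28.0
w11 2192 0.10735135138986844 ((0.5400888323783875, -0.3356308937072754), (0.12539558112621307, 0.06303387880325317), 79.83890533447266)
  pan 9941 ((0.5404040217399597, -0.33480432629585266), (0.14976420998573303, 0.14950807392597198), 79.2892837524414)
t11 137 0.10744767086683144 ((0.5375726819038391, -0.3341601490974426), (0.12134116142988205, 0.06183088570833206), 79.5240
[... 172 characters left out ...]
09583, -0.33410531282424927), (0.12363340705633163, 0.06881193071603775), 80.38764953613281)
  pan 1095 ((0.5423452258110046, -0.3332357406616211), (0.14912256598472595, 0.15201859176158905), 79.13751983642578)
10 rows slide [0.517, 0.003, -0.52] rot [0.0, -0.0, 0.0]
path [[0.516, -0.459, 0.181], [0.516, -0.459, 0.225], [0.516, -0.459, 0.269], [0.516, -0.459, 0.313], [0.516, -0.459, 0.357], [0.516, -0.459, 0.401]]
15 rows slide [0.888, -0.402, 0.862] rot [0.024, -0.268, 0.731]
path [[0.516, -0.459, 0.401], [0.507, -0.342, 0.401], [0.512, -0.225, 0.397], [0.532, -0.11, 0.385], [0.564, 0.0, 0.365], [0.607, 0.105, 0.335]]
[-0.98394527  1.02109679  0.36083429  0.68884174  2.24740837 -0.48910185]
```

View pics/w11.png

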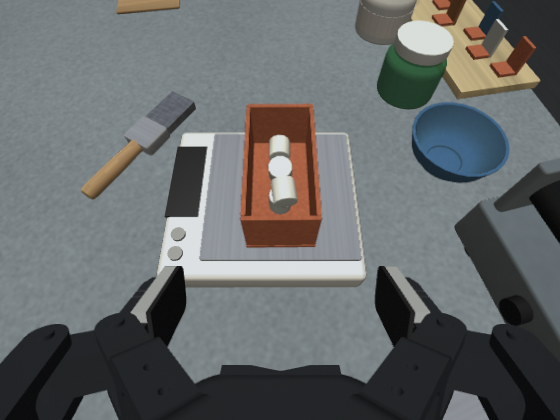

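The dish with its cylinders stands centred on the pan, at (280,175) in the picture and within 1 mm of the pan centre. Next is the knob: a modest lift first, since the elbow is near its limit, then across.

```bash
python3 -m pendant '[{"slide":[0.33,0,-0.33],"delta_rot":[0,0,0],"claw":-1},{"slide":[0.33,0,-0.33],"delta_rot":[0,0,0],"claw":-1},{"slide":[0.33,0,-0.33],"delta_rot":[0,0,0],"claw":-1},{"slide":[0.33,0,-0.33],"delta_rot":[0,0,0],"claw":-1},{"slide":[0.33,0,-0.33],"delta_rot":[0,0,0],"claw":-1}]' |egrep 'pos|force'
python3 -c "
from h import *
from station import readout
R=Rtilt(100,30)@Ro.from_euler('z',72,degrees=True).as_matrix()
plan([.6065,.105,.335],R,n=20);print(readout.get_state()['joints'])"
```

```text
tcp_pos: [0.5161, -0.4573, 0.2529]
ft_force: [-0.7, 0.5, 0.8]
grip_force: 0.0
20 rows slide [0.796, -0.382, 0.441] rot [0.018, -0.201, 0.549]
path [[0.516, -0.457, 0.253], [0.496, -0.315, 0.289], [0.506, -0.171, 0.318], [0.544, -0.029, 0.335], [0.607, 0.105, 0.335]]
[-0.98280383  1.04047183  0.18762178  0.78197747  2.36188778 -0.35046077]
```

```bash
for i in 1 2 3 4; do python3 -m pendant '[{"slide":[0.796,-0.382,0.441],"delta_rot":[0.018,-0.201,0.549],"claw":-1},{"slide":[0.796,-0.382,0.441],"delta_rot":[0.018,-0.201,0.549],"claw":-1},{"slide":[0.796,-0.382,0.441],"delta_rot":[0.018,-0.201,0.549],"claw":-1},{"slide":[0.796,-0.382,0.441],"delta_rot":[0.018,-0.201,0.549],"claw":-1},{"slide":[0.796,-0.382,0.441],"delta_rot":[0.018,-0.201,0.549],"claw":-1}]' |egrep 'pos|rot'; done
cat > kn.py <<'E'
import sys
from ch import *
st,c=pickle.load(open(sys.argv[1]+".pkl","rb"));X=cloud(c,st);C=c["img"].astype(int);t,w,h=fr(X,np.array([.5985,.155]),100.)
q=(C.max(2)<60)&(h>.086)&(h<.10)&(abs(w)<.04)&(t>-.01)&(t<.07);p=np.c_[t[q],w[q]].astype(np.float32);print("wing",q.sum(),cv2.minAreaRect(p) if len(p) else 0)
q=(t<-.003)&(t>-.02)&(abs(w)<.035)&(h>.02)&(h<.1);print("gate top",np.percentile(h[q],95) if q.any() else 0)
E
python3 snap.py wrist w12; python3 kn.py w12
python3 -c "
from h import *
R=Rtilt(100,30)@Ro.from_euler('z',72,degrees=True).as_matrix()
plan([.6056,.1146,.308],R,n=5)"
```

```text
tcp_pos: [0.4963, -0.3161, 0.2885]
tcp_rot: [-2.143, -1.393, -0.628]
tcp_pos: [0.5061, -0.1716, 0.3179]
tcp_rot: [-2.309, -1.155, -0.441]
tcp_pos: [0.5439, -0.0297, 0.3353]
tcp_rot: [-2.441, -0.901, -0.248]
tcp_pos: [0.6062, 0.1044, 0.3358]
tcp_rot: [-2.54, -0.635, -0.052]
[0.60618694 0.10435654 0.33583133] [-2.53954328 -0.63472029 -0.05190515] [-0.11  0.36  0.92  0.55  1.97  1.16] 30.55
wing 863 ((0.032115448266267776, -0.001737590879201889), (0.011381936259567738, 0.04125107824802399), 18.07671356201172)
gate top 0.051189450646556486
5 rows slide [-0.018, 0.048, 0.176] rot [-0.007, 0.0, 0.004]
path [[0.607, 0.108, 0.335], [0.607, 0.11, 0.329], [0.606, 0.111, 0.324], [0.606, 0.112, 0.319], [0.606, 0.113, 0.313], [0.606, 0.115, 0.308]]
```

```bash
python3 -m pendant '[{"slide":[-0.018,0.048,0.176],"delta_rot":[0,0,0],"claw":-1},{"slide":[-0.018,0.048,0.176],"delta_rot":[0,0,0],"claw":-1},{"slide":[-0.018,0.048,0.176],"delta_rot":[0,0,0],"claw":-1},{"slide":[-0.018,0.048,0.176],"delta_rot":[0,0,0],"claw":-1},{"slide":[-0.018,0.048,0.176],"delta_rot":[0,0,0],"claw":-1}]' |egrep 'pos|rot'
python3 -c "
from h import *
R=Rtilt(100,30)@Ro.from_euler('z',72,degrees=True).as_matrix()
plan([.5998,.1525,.2425],R,n=5)"
```

```text
tcp_pos: [0.6046, 0.1085, 0.3069]
tcp_rot: [-2.539, -0.634, -0.051]
5 rows slide [0.031, -0.032, 0.519] rot [-0.003, -0.004, 0.003]
path [[0.605, 0.109, 0.307], [0.604, 0.117, 0.294], [0.603, 0.126, 0.281], [0.602, 0.135, 0.268], [0.601, 0.144, 0.255], [0.6, 0.152, 0.242]]
```

```bash
python3 -m pendant '[{"slide":[0.031,-0.032,0.519],"delta_rot":[0,0,0],"claw":-1},{"slide":[0.031,-0.032,0.519],"delta_rot":[0,0,0],"claw":-1},{"slide":[0.031,-0.032,0.519],"delta_rot":[0,0,0],"claw":-1},{"slide":[0.031,-0.032,0.519],"delta_rot":[0,0,0],"claw":-1},{"slide":[0.031,-0.032,0.519],"delta_rot":[0,0,0],"claw":-1}]' |egrep 'pos|force'
for i in 1 2; do python3 -m pendant '[{"slide":[0,0,0],"delta_rot":[0,0,0],"claw":1},{"slide":[0,0,0],"delta_rot":[0,0,0],"claw":1},{"slide":[0,0,0],"delta_rot":[0,0,0],"claw":1},{"slide":[0,0,0],"delta_rot":[0,0,0],"claw":1},{"slide":[0,0,0],"delta_rot":[0,0,0],"claw":1}]' 25|egrep 'pos|force|width';done
```

```text
tcp_pos: [0.5998, 0.1539, 0.2416]
ft_force: [0.3, -0.7, -0.0]
grip_force: 0.0
tcp_pos: [0.6004, 0.1526, 0.2433]
ft_force: [9.5, -15.8, 0.2]
width: 0.0125
grip_force: 9.5
tcp_pos: [0.6006, 0.1522, 0.2432]
ft_force: [2.6, -4.7, 1.4]
width: 0.0117
grip_force: 29.5
```

```bash
for i in 1 2 3; do python3 -m pendant '[{"slide":[0,0,0],"delta_rot":[0,0,-0.97],"claw":1},{"slide":[0,0,0],"delta_rot":[0,0,-0.97],"claw":1},{"slide":[0,0,0],"delta_rot":[0,0,-0.97],"claw":1},{"slide":[0,0,0],"delta_rot":[0,0,-0.97],"claw":1},{"slide":[0,0,0],"delta_rot":[0,0,-0.97],"claw":1}]' 25|egrep 'pos|rot|force'; done
python3 -m pendant '[{"slide":[0,0,0],"delta_rot":[0,0,0],"claw":1},{"slide":[0,0,0],"delta_rot":[0,0,0],"claw":-0.5},{"slide":[0,0,0],"delta_rot":[0,0,0],"claw":-1},{"slide":[0,0,0],"delta_rot":[0,0,0],"claw":-1},{"slide":[0,0,0],"delta_rot":[0,0,0],"claw":-1}]' 25|egrep 'pos|width|force'
for i in 1 2; do python3 -m pendant '[{"slide":[0,0,-0.6],"delta_rot":[0,0,0],"claw":-1},{"slide":[0,0,-0.6],"delta_rot":[0,0,0],"claw":-1},{"slide":[0,0,-0.6],"delta_rot":[0,0,0],"claw":-1},{"slide":[0,0,-0.6],"delta_rot":[0,0,0],"claw":-1},{"slide":[0,0,-0.6],"delta_rot":[0,0,0],"claw":-1}]'|egrep 'pos|width|force';done
python3 snap.py wrist w13;python3 kn.py w13;python3 kn.py w1;python3 kn.py w2
```

```text
tcp_pos: [0.6003, 0.1525, 0.2434]
tcp_rot: [-2.36, -1.164, -0.2]
ft_force: [1.6, -4.4, 2.5]
grip_force: 29.6
tcp_pos: [0.5998, 0.1527, 0.2436]
tcp_rot: [-2.084, -1.652, -0.341]
ft_force: [-3.0, -4.2, 3.1]
grip_force: 29.7
tcp_pos: [0.5992, 0.1526, 0.2436]
tcp_rot: [-1.718, -2.087, -0.471]
ft_force: [-4.9, -4.5, 4.3]
grip_force: 31.0
tcp_pos: [0.6, 0.1532, 0.2427]
ft_force: [0.2, -0.0, -0.1]
width: 0.069
grip_force: 0.0
tcp_pos: [0.6078, 0.1084, 0.3212]
ft_force: [0.4, -0.5, 0.3]
width: 0.0853
grip_force: 0.0
tcp_pos: [0.6156, 0.0639, 0.3991]
ft_force: [0.5, -0.2, 0.1]
width: 0.0855
grip_force: 0.0
[0.61558691 0.06388954 0.39913201] [-1.72201811 -2.08372048 -0.47208452] [-0.17  0.44  0.7   0.59  2.12 -0.08] 35.6
wing 526 ((0.03284056857228279, -0.001515381969511509), (0.04181710258126259, 0.011386129073798656), 0.5455150008201599)
gate top 0.05889763064570639
wing 614 ((0.033211253583431244, -0.00027308426797389984), (0.012041375041007996, 0.041211988776922226), 89.39369201660156)
gate top 0.058157826738569986
wing 1129 ((0.033278003334999084, -0.001087176613509655), (0.011832015588879585, 0.041302118450403214), 89.15447235107422)
gate top 0.05863133838022274
```

The wing is back along the axis at 0.5°, the gate top reads the same as at the start, and the arm is clear of everything.

```bash
python3 -c "
from station import order
print(order.finish_job())"
```

```text
the job is handed in; nothing more can be done
None
```

I've handed the job in at about 36 s: the dish stands with all five cylinders in the middle of the scale's pan (centre within about 1 mm), the gate is fully down and the knob is turned back to lock it, though I took no final picture of the bystanders.

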